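# Fetch the shoe last from behind the finishing containers

## Robot

A 6-joint arm with a two-finger parallel gripper is mounted at the origin on the work surface. World frame = base frame: x ahead of the robot, y to its left, z up, the work surface at z = 0. Lengths are in m, angles in rad, forces in N, time in s.
With the tool pointing down it reaches from about 0.35 to 0.975 m from the base axis. Payload 4.9 kg.
Tool frame: the origin (TCP) lies at the very end of the fingers, on their centre line; the grasp point (between the pads) lies 19 mm behind it (manip.hold_point_z is the distance from the TCP to the grasp point, in m); z points along the fingers, x is the direction in which the jaws open and shut, and the axes are right-handed (so a half turn about z gives the same grasp; the last joint's range is limited). The gripper opens to 85 mm and grips with 20 to 120 N. Pads are 22 mm wide; open, the fingers measure 114 mm over their backs; the gripper's body (76 mm by 85 mm) begins 54 mm behind the grasp point. The pads swing forward as they close: fully open they stand 13 mm farther back than shut.
Start: joints at [-1.24, 0.053, 1.613, -0, 1.476, -0.119], TCP at [0.272, -0.563, 0.231] pointing down, gripper open.
Joint ranges: [-3.01, 3.01], [-1.01, 2.22], [0.06, 2.58], [-1.02, 4.17], [0.09, 2.62], [-3.14, 3.14]. Speed limits (rad/s): [2.57, 2.57, 3.14, 3.14, 3.14, 3.14].

## Interface

Orientations are given as a unit quaternion [w, x, y, z].
In Python, from plant import manip gives the robot as it stands.
- The arm moves only by the shell command python3 -m handwheel 'ROWS' [OPENING]. ROWS is JSON, a list of rows, each an object of numbers: "dx", "dy", "dz": the shift along the tool's x, y, z in m; "ax", "ay", "az": the turn, a rotation vector about the tool's x, y, z in rad. In form: [{"dx": .., "dy": .., "dz": .., "ax": .., "ay": .., "az": ..}, ...]. A call has 1 to 5 rows; each row is the pose to reach, as a shift and turn from the pose commanded when the call began, along the tool's axes at that moment; what a row does not reach only later rows make up. A row lasts 1/8 s, in which the tool goes at most 62.5 mm and 10.7 degrees, less where a joint would pass 70% of its speed; a pose out of reach is approached as far as the arm can. A call with a gripper value outside its range is refused whole. OPENING is the closure in counts, from 0 (fully open) to 255 (shut), set as the call begins (- or left out, the last holds). The fingers move at their own pace and stop on an object; the grip force is fixed at half the most. Time passes only in rows, so rows that repeat a pose let the fingers close. It gives the time, the measured TCP pose, the force and the opening at its end, in the units of the state.
- manip.state(): the state, without advancing time (a new reading comes with each control period).
- manip.grab_frame(name): name is "scene" or "side" or "wrist"; returns a dict with "image" (420x560x3 uint8, blue, green, red), "z_map" (420x560 float32, m along the optical axis (not along the pixel's ray), 0 where there is no reading), "K" (3x3 intrinsics, pixels), "k1" (the pictures are not rectified: a ray, as slopes to the right and down, at radius r is drawn at 1 + k1 r^2 times it, then the intrinsics apply), "xyz" and "rotation" of the camera in the world. Camera axes: x right, y up, looking along -z (the intrinsics and any distortion apply to the point x, -y, -z); pixel columns grow to the right and rows downward; lengths in m; the calibration is good to about 2 mm. A picture is of the moment at which its call begins.
- manip.job_done(): hands the job in, once; it reports no verdict.
The state is a dict: "time": time; "joint_pos": joint angles; "joint_vel": joint speeds; "joint_efforts": joint torques, N m; "tool_pos": TCP position; "tool_rot": TCP orientation; "contact_force": force on the tool from outside, world axes, zero at the start; "ft_torque": the same for the moment, N m; "gripper_width": opening from 0.0 (shut) to 1.0 (fully open).
Only numpy, scipy, OpenCV 4.12 (cv2) and the standard library are available. Lean on these libraries where they do the work, as an engineer would, in place of code of your own. Each camera call takes 0.05 s, during which the arm holds its last target.

## Task

The green shoe last is shut in behind the three finishing containers: first clear all three onto the black rubber mat, standing there together, and only then set the last sole down on the black foot mark of the white plate, centred, with its toe at the mark's broad toe end. After that, stand each container back in the middle of the disc that has the colour of its cap. Keep the containers upright throughout.

Things in the scene. Friction and masses are not known exactly. Their poses are not given: they have to be found in the camera images.
- red_bottle: Loose round white plastic bottle with a red cap, 155 mm tall: body 54 mm in diameter up to 85 mm, sloping shoulder, then the red cap 34 mm in diameter from 108 to 155 mm (grip it there). 0.15 to 0.31 kg. Starts on the red disc. Its origin is the centre of its underside, z up. 
- yellow_tin: Loose round bare-metal tin with a yellow lid, 135 mm tall, 50 mm in diameter all the way up (yellow from 105 mm up; grip it near the top). 0.19 to 0.42 kg. Starts on the yellow disc. Its origin is the centre of its underside, z up. 
- blue_jar: Loose round amber glass jar with a blue cap, 140 mm tall: body 56 mm in diameter up to 82 mm, shoulder, then the blue cap 44 mm in diameter from 95 to 140 mm (grip it there). 0.19 to 0.42 kg. Starts on the blue disc. Its origin is the centre of its underside, z up. 
- red_disc: Thin fixed red disc, 84 mm in diameter, 2 mm thick, the place of the red-capped bottle. The three discs stand about 100 mm apart in a row along the robot-side half of a low grey tray. Origin at the centre of its underside; its top is 2 mm above that, about 5 mm above the bench.
- yellow_disc: Thin fixed yellow disc, 84 mm in diameter, 2 mm thick, the place of the yellow-lidded tin, like the red disc.
- blue_disc: Thin fixed blue disc, 84 mm in diameter, 2 mm thick, the place of the blue-capped jar, like the red disc.
- last: Loose green shoe last (child's foot-shaped block), sole down behind the containers: 150 long, 58 wide, 90 mm high, 0.18 to 0.37 kg. x points to the rounded toe, z up. Origin on the sole below the upright ankle block; heel end 45 mm behind (-x), toe tip 105 mm ahead. Grip the ankle block: 36 mm wide (y), 54 mm long (x), centred on the origin, top at 90 mm, clear on its sides from 50 mm up.
- mat: Fixed black rubber mat, the side area: 110 mm (its x) by 290 mm (its y), 3 mm thick; large enough for the three containers in a row along its y. Origin at the centre of its underside.
- plate: Fixed white plate, 200 (x) by 100 (y) mm, 4 mm thick, with a black foot mark 162 mm long: broad toe end towards the plate's +x, narrower heel end towards -x. Origin: centre of the underside, below the mark's middle. A last centred on the mark has its origin 30 mm from the plate's origin towards the plate's -x, and its x along the plate's x.

How it is judged:
On the way, in this order (a step that is already met when the one before it is completed fails the run):
1. all three containers stand upright and released on the black mat (x of red_bottle in the frame of mat between -0.055 and 0.055 m and y of red_bottle in the frame of mat between -0.145 and 0.145 m and z of each of red_bottle, yellow_tin, blue_jar in the frame of mat below 0.01 m and angle between each of red_bottle, yellow_tin, blue_jar's own z axis and vertical below 0.1 rad and contact force between the fingers and red_bottle below 0.1 N and linear speed of each of red_bottle, yellow_tin, blue_jar below 0.03 m/s and x of yellow_tin in the frame of mat between -0.055 and 0.055 m and y of yellow_tin in the frame of mat between -0.145 and 0.145 m and contact force between the fingers and yellow_tin below 0.1 N and x of blue_jar in the frame of mat between -0.055 and 0.055 m and y of blue_jar in the frame of mat between -0.145 and 0.145 m and contact force between the fingers and blue_jar below 0.1 N), for 0.2 s.
2. the last stands released on the foot mark, toe at the toe end, while the containers are still on the mat (all of step 1 and x of last in the frame of plate between -0.045 and -0.015 m and y of last in the frame of plate between -0.014 and 0.014 m and x of plate in the frame of last above 0 m and z of last in the frame of plate below 0.01 m and angle between the x axis of last and the x axis of plate, either way round below 0.2 rad and angle between last's own z axis and vertical below 0.1 rad and linear speed of last below 0.02 m/s and contact force between the fingers and last below 0.1 N), for 0.2 s.
At the end, for the whole second after the job is handed in: The last stands sole down on the plate, within 15 mm lengthwise and 14 mm sideways of centred on the foot mark, within 0.2 rad of its direction and toe at the toe end; each container stands upright (within 0.1 rad) on the disc of its cap's colour, within 14 mm of the disc's centre; all are at rest (x of last in the frame of plate between -0.045 and -0.015 m and y of last in the frame of plate between -0.014 and 0.014 m and x of plate in the frame of last above 0 m and z of last in the frame of plate below 0.01 m and angle between the x axis of last and the x axis of plate, either way round below 0.2 rad and angle between each of last, red_bottle, yellow_tin, blue_jar's own z axis and vertical below 0.1 rad and linear speed of each of last, red_bottle, yellow_tin, blue_jar below 0.02 m/s and horizontal distance between red_bottle and red_disc below 0.014 m and z of red_bottle in the frame of red_disc below 0.008 m and horizontal distance between yellow_tin and yellow_disc below 0.014 m and z of yellow_tin in the frame of yellow_disc below 0.008 m and horizontal distance between blue_jar and blue_disc below 0.014 m and z of blue_jar in the frame of blue_disc below 0.008 m); the robot touches nothing.
It fails at once if a container is tipped by more than 0.5 rad (angle between any of red_bottle, yellow_tin, blue_jar's own z axis and vertical above 0.5 rad).
It also fails if it takes over 149 s, if anything falls off the work surface, if the arm or the gripper's body presses on something with over 40 N, if the wrist force passes 120 N, or if a joint passes its speed limit or range.

## Working session

There is one attempt and no reset: what is moved stays moved. The work goes in short steps, Python scripts to look and compute and a shell command to move; the robot and the scene stay as the last step left them, time stands still between calls to the robot, and variables do not carry over. Pictures are saved under pics/ and viewed, and the job is handed in when it is done.

```bash
ls; mkdir -p pics
cat > h.py <<'E'
import numpy as np, cv2
from plant import manip
def snap(n,f): 
    g=manip.grab_frame(n); cv2.imwrite('pics/'+f,g['image']); np.savez('/tmp/'+n+'.npz',**g); return g
def load(n): return dict(np.load('/tmp/'+n+'.npz'))
def ray(g,u,v):
    K=g['K'];p=np.array([[[u,v]]],float)
    q=cv2.undistortPoints(p,K,np.array([float(g['k1']),0,0,0]))[0,0]
    return g['rotation']@np.array([q[0],-q[1],-1.0])
def atz(g,u,v,z):
    d=ray(g,u,v);o=g['xyz'];return o+d*(z-o[2])/d[2]
def pt(g,u,v):
    return g['xyz']+ray(g,u,v)*g['z_map'][int(round(v)),int(round(u))]
E
python3 - <<'E'
from h import *
s=manip.state();print(s['time'],s['tool_pos'],s['tool_rot'],s['gripper_width'],s['contact_force'])
for n in('scene','side','wrist'):
    g=snap(n,n+'0.png');print(n,g['xyz'],g['rotation'].round(3).tolist(),g['k1'],g['K'][0,0])
E
```

```text
pics
0.0 [ 0.27152625 -0.56225811  0.23006168] [-6.34600329e-04  8.46983565e-01 -5.31618110e-01 -7.89788907e-04] 0.9989103018142726 [ 1.22652139  0.21632699 -0.08637786]
scene [ 1.01007304 -0.09035324  0.68670403] [0.733, 0.243, 0.201, 0.602] -0.1356103220387435 427.54250828827594
side [0.07991036 0.57472614 0.6008735 ] [-0.282, -0.149, 0.421, 0.849] -0.15034469568926556 461.0131766614237
wrist [ 0.34263701 -0.52929861  0.37228463] [0.837, -0.129, 0.083, -0.525] 0.020886336816128 307.567279882419
```

```bash
python3 - <<'E'
s=open('h.py').read()
s=s.replace("g=manip.grab_frame(n);","g=manip.grab_frame(n); q=g['rotation']; g['rotation']=R.from_quat([q[1],q[2],q[3],q[0]]).as_matrix();").replace("import numpy as np, cv2","import numpy as np, cv2\nfrom scipy.spatial.transform import Rotation as R")
open('h.py','w').write(s)
E
python3 - <<'E'
from h import *
for n in('scene','side','wrist'): g=snap(n,n+'0.png')
E
```

```text
(no output)
```

View pics/scene0.png

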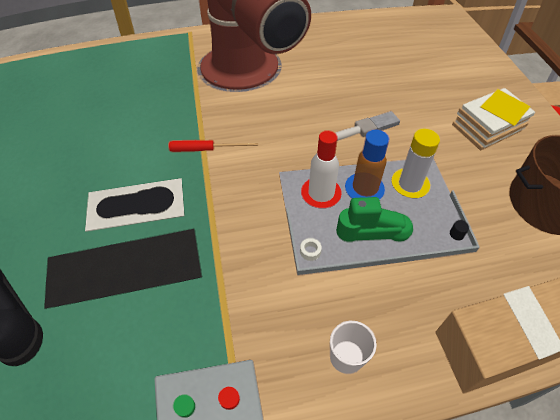

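View pics/side0.png

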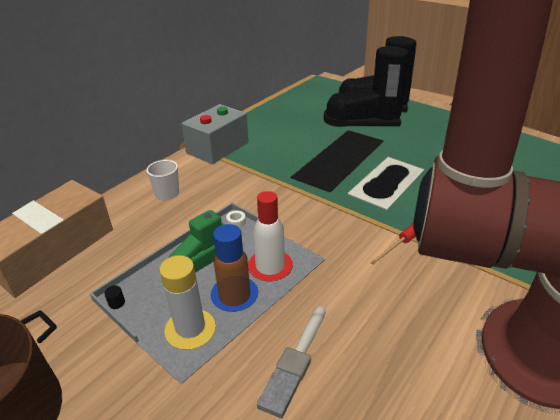

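View pics/wrist0.png

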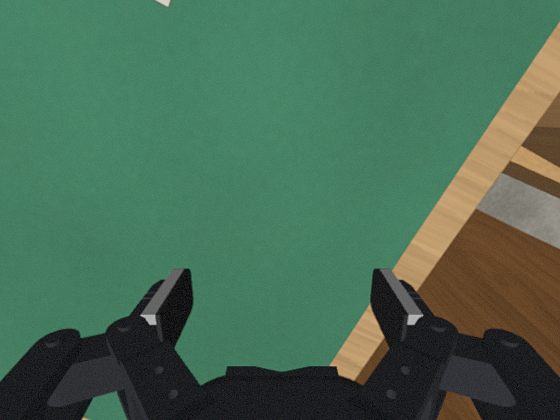

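Run:
```python
from h import *
g=load('scene');im=g['image']
c=im[165:315,35:215];cv2.imwrite('pics/c1.png',cv2.resize(c,None,fx=4,fy=4,interpolation=2))
c=im[125:275,275:480];cv2.imwrite('pics/c2.png',cv2.resize(c,None,fx=3.9,fy=3.9,interpolation=2)[:600])
```

```text
(no output)
```

View pics/c1.png

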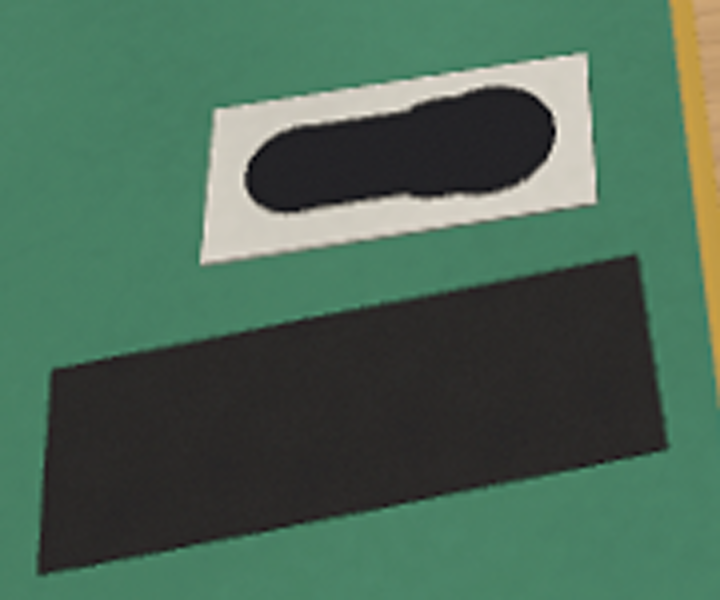

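View pics/c2.png

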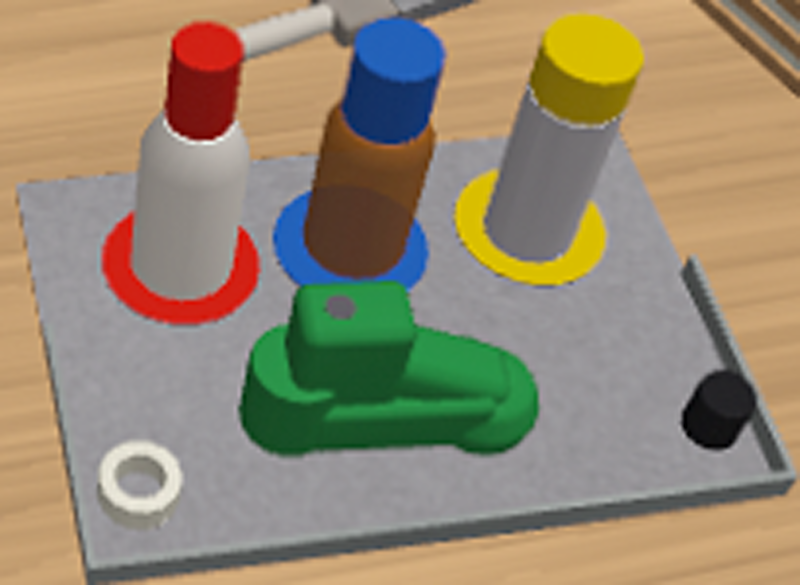

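```bash
cat > loc.py <<'E'
from h import *
def cloud(g):
    h,w=g['z_map'].shape;u,v=np.meshgrid(np.arange(w),np.arange(h))
    p=np.stack([u.ravel(),v.ravel()],1).astype(np.float64)[:,None]
    q=cv2.undistortPoints(p,g['K'],np.array([float(g['k1']),0,0,0]))[:,0]
    d=np.c_[q[:,0],-q[:,1],-np.ones(len(q))]*g['z_map'].ravel()[:,None]
    return (d@g['rotation'].T+g['xyz']).reshape(h,w,3)
def masks(g):
    hsv=cv2.cvtColor(g['image'],cv2.COLOR_BGR2HSV);H,S,V=[hsv[...,i].astype(int) for i in range(3)]
    ok=(g['z_map']>0)&(S>150)&(V>60)
    return dict(red=ok&((H<6)|(H>174)),yellow=ok&(H>22)&(H<34)&(S>200),blue=ok&(H>100)&(H<125),green=(g['z_map']>0)&(H>55)&(H<75)&(S>190)&(V>40))
ZT=dict(red=.155,yellow=.135,blue=.140,green=.09)
def locate(n,g):
    P=cloud(g)
    for c,m in masks(g).items():
        X=P[m];r=(X[:,0]>.3)&(X[:,0]<.95);X=X[r]
        for base in (.005,.003):
            t=X[np.abs(X[:,2]-ZT[c]-base)<.004]
            if base==.003 and c!='green': continue
            if len(t)<10: continue
            if c=='green': print(n,c,'top',cv2.minAreaRect((t[:,:2]*1000).astype(np.float32)),np.median(t[:,2]))
            else:
                (x,y),rr=cv2.minEnclosingCircle((t[:,:2]*1000).astype(np.float32));print(n,c,'top',round(x,1),round(y,1),'r',round(rr,1),'z',np.median(t[:,2]).round(4),len(t))
        if c!='green':
            t=X[np.abs(X[:,2]-.005)<.005]
            if len(t)>20:
                (x,y),rr=cv2.minEnclosingCircle((t[:,:2]*1000).astype(np.float32));print(n,c,'disc',round(x,1),round(y,1),'r',round(rr,1),np.median(t[:,2]).round(4))
E
python3 - <<'E'
from loc import *
for n in('scene','side'): locate(n,load(n))
g=load('scene')
for nm,L,z in(('plate',[(214,108),(586,53),(597,204),(200,264)],.004),('mat',[(52,370),(637,255),(667,450),(38,575)],.003)):
    q=np.array([atz(g,35+(x+.5)/4-.5,165+(y+.5)/4-.5,z) for x,y in L]);c=q.mean(0)
    e=(q[1]+q[2]-q[0]-q[3])[:2];f=(q[3]+q[2]-q[0]-q[1])[:2]
    print(nm,c.round(4),'ang',np.arctan2(e[1],e[0]).round(3),np.linalg.norm(e)/2,np.linalg.norm(f)/2)
E
```

```text
scene red top 482.2 103.4 r 16.6 z 0.1598 195
scene red disc 403.4 -27.7 r 193.7 0.0046
scene yellow top 496.9 293.1 r 25.5 z 0.1398 367
scene yellow disc 494.5 297.2 r 41.4 0.005
scene blue top 484.4 198.1 r 23.5 z 0.1443 311
scene blue disc 487.7 196.3 r 41.4 0.0045
scene green top ((737.302978515625, -8.174697875976562), (6.8981170654296875, 472.17669677734375), 38.76066970825195) 0.09647825334943061
scene green top ((736.6619873046875, -3.0087432861328125), (11.697892189025879, 463.3008117675781), 38.6727409362793) 0.09197125474811929
side red top 479.5 105.4 r 17.2 z 0.1595 211
side red disc 411.1 -15.0 r 179.1 0.0043
side blue top 482.8 200.7 r 22.3 z 0.1443 418
side blue disc 485.7 196.9 r 41.8 0.0044
plate [ 0.4357 -0.2781  0.004 ] ang 1.559 0.19991711443964236 0.10140861793210472
mat [ 0.5822 -0.3028  0.003 ] ang 1.614 0.2880722692779375 0.10914307332441837
```

```bash
sed -i 's/(X\[:,0\]<.95);/(X[:,0]<.95)\&(X[:,1]>YL[0])\&(X[:,1]<YL[1]);/; s/^ZT=/YL=[.05,.4]\nZT=/; s/(H>22)&(H<34)&(S>200)/(H>20)\&(H<34)\&(S>190)/' loc.py
python3 - <<'E'
from loc import *
for n in('scene','side'): 
    g=load(n); locate(n,g)
    P=cloud(g);X=P[masks(g)['green']];X=X[(X[:,1]>.05)&(X[:,1]<.4)&(X[:,0]>.4)]
    print('foot',cv2.minAreaRect((X[:,:2]*1000).astype(np.float32)))
E
```

```text
scene red top 482.2 103.4 r 16.6 z 0.1598 195
scene red disc 481.5 102.9 r 42.2 0.0045
scene yellow top 496.9 293.2 r 25.5 z 0.1398 369
scene yellow disc 494.5 297.2 r 41.4 0.005
scene blue top 484.4 198.1 r 23.5 z 0.1443 311
scene blue disc 487.7 196.3 r 41.4 0.0045
foot ((600.546142578125, 176.75997924804688), (144.4490966796875, 45.257320404052734), 78.15251159667969)
side red top 479.5 105.4 r 17.2 z 0.1595 211
side red disc 479.0 104.9 r 41.8 0.0043
side blue top 482.8 200.7 r 22.3 z 0.1443 418
side blue disc 485.7 196.9 r 41.8 0.0044
foot ((0.0, 0.0), (0.0, 0.0), 0.0)
```

```bash
cat > go.py <<'E'
import sys; from h import *
# usage: go.py x y z [yaw deg of tool x]  -> tool-frame delta
s=manip.state();q=s['tool_rot'];T=R.from_quat([q[1],q[2],q[3],q[0]]).as_matrix();p=s['tool_pos']
t=np.array([float(a) for a in sys.argv[1:4]]);yaw=np.radians(float(sys.argv[4]) if len(sys.argv)>4 else 0)
G=np.c_[[np.cos(yaw),np.sin(yaw),0],[np.sin(yaw),-np.cos(yaw),0],[0,0,-1]]
d=T.T@(t-p);rv=R.from_matrix(T.T@G).as_rotvec()
print('t',s['time'],'p',p.round(4),'delta',d.round(4),'rv',rv.round(4),'rows',max(np.linalg.norm(d)/.0625,np.degrees(np.linalg.norm(rv))/10.7).round(1),'w',round(s['gripper_width'],3),'F',np.round(s['contact_force'],1),'j',np.round(s['joint_pos'],2))
E
python3 go.py .481 .1044 .26
```

```text
t 0.3 p [ 0.2717 -0.5626  0.2309] delta [-0.5097 -0.4785 -0.0287] rv [-5.000e-04  6.000e-04 -1.121e+00] rows 11.2 w 1.0 F [-0.5  0.7  0.7] j [-1.24  0.05  1.61  0.    1.48 -0.12]
```

```bash
python3 -m handwheel '[{"dx":-0.51,"dy":-0.4785,"dz":-0.03,"az":-1.121},{"dx":-0.51,"dy":-0.4785,"dz":-0.03,"az":-1.121},{"dx":-0.51,"dy":-0.4785,"dz":-0.03,"az":-1.121},{"dx":-0.51,"dy":-0.4785,"dz":-0.03,"az":-1.121},{"dx":-0.51,"dy":-0.4785,"dz":-0.03,"az":-1.121}]' 0; python3 go.py .481 .1044 .26
```

```text
t 0.3 p [ 0.2717 -0.5626  0.2309] delta [-0.5097 -0.4785 -0.0287] rv [-5.000e-04  6.000e-04 -1.121e+00] rows 11.2 w 1.0 F [-0.5  0.7  0.7] j [-1.24  0.05  1.61  0.    1.48 -0.12]invalid input at $[0]: expected keys dx, dy, dz, ax, ay, az
```

All keys are required.

```bash
python3 -m handwheel '[{"dx":-0.51,"dy":-0.4785,"dz":-0.03,"ax":0,"ay":0,"az":-1.121},{"dx":-0.51,"dy":-0.4785,"dz":-0.03,"ax":0,"ay":0,"az":-1.121},{"dx":-0.51,"dy":-0.4785,"dz":-0.03,"ax":0,"ay":0,"az":-1.121},{"dx":-0.51,"dy":-0.4785,"dz":-0.03,"ax":0,"ay":0,"az":-1.121},{"dx":-0.51,"dy":-0.4785,"dz":-0.03,"ax":0,"ay":0,"az":-1.121}]' 0; python3 go.py .481 .1044 .26
```

```text
time: 0.92
tool_pos: [0.3653, -0.263, 0.2449]
tool_rot: [0.0, 0.996, -0.089, 0.0]
contact_force: [1.4, -0.9, 0.5]
gripper_width: 0.999
t 0.925 p [ 0.3653 -0.263   0.2449] delta [ 0.0488 -0.3821 -0.0151] rv [ 0.0002 -0.0008 -0.178 ] rows 6.2 w 0.999 F [ 1.4 -0.9  0.5] j [-0.79 -0.4   1.98  0.    1.55 -0.61]
```

```bash
python3 -m handwheel '[{"dx":0.049,"dy":-0.382,"dz":-0.015,"ax":0,"ay":0,"az":-0.178},{"dx":0.049,"dy":-0.382,"dz":-0.015,"ax":0,"ay":0,"az":-0.178},{"dx":0.049,"dy":-0.382,"dz":-0.015,"ax":0,"ay":0,"az":-0.178},{"dx":0.049,"dy":-0.382,"dz":-0.015,"ax":0,"ay":0,"az":-0.178},{"dx":0.049,"dy":-0.382,"dz":-0.015,"ax":0,"ay":0,"az":-0.178}]' 0; python3 go.py .481 .1044 .26
```

```text
time: 1.55
tool_pos: [0.461, 0.0344, 0.2573]
tool_rot: [0.0, 1.0, -0.003, 0.001]
contact_force: [0.9, -1.0, 0.2]
gripper_width: 0.995
t 1.55 p [0.461  0.0344 0.2573] delta [ 0.0196 -0.0701 -0.0027] rv [ 0.0003 -0.0014 -0.0054] rows 1.2 w 0.995 F [ 0.9 -1.   0.2] j [-0.09 -0.37  1.94 -0.    1.56 -0.08]
```

Run:
```python
from loc import *
g=snap('wrist','w1.png'); locate('wrist',g); print(manip.state()['tool_pos'])
```

```text
wrist red top 481.7 104.4 r 16.8 z 0.1594 1365
wrist red disc 483.2 108.8 r 41.1 0.0044
wrist blue top 484.3 187.6 r 17.0 z 0.1444 658
wrist blue disc 489.4 203.1 r 41.0 0.0046
wrist green top ((590.5722045898438, 150.7294921875), (48.74051284790039, 31.300518035888672), 82.31368255615234) 0.09219879255659486
wrist green top ((591.0765380859375, 150.4318084716797), (51.80526351928711, 32.74825668334961), 81.15310668945312) 0.09182617589001513
[0.46195881 0.04109136 0.25755274]
```

View pics/w1.png

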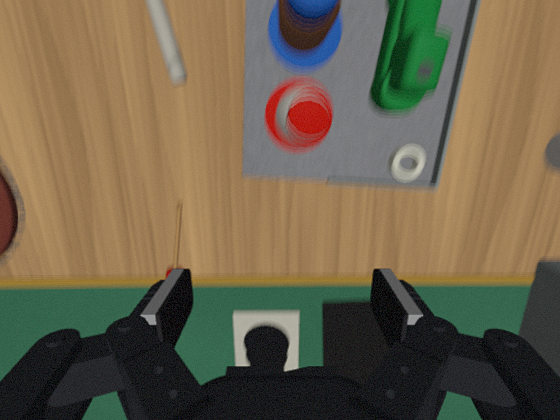

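```bash
python3 -m handwheel '[{"dx":0.02,"dy":-0.063,"dz":0,"ax":0,"ay":0,"az":0},{"dx":0.02,"dy":-0.063,"dz":0.01,"ax":0,"ay":0,"az":0},{"dx":0.02,"dy":-0.063,"dz":0.01,"ax":0,"ay":0,"az":0},{"dx":0.02,"dy":-0.063,"dz":0.01,"ax":0,"ay":0,"az":0}]' 0; python3 go.py .4813 .1044 .12
```

```text
time: 2.1
tool_pos: [0.4809, 0.0942, 0.2468]
tool_rot: [0.0, 1.0, -0.004, -0.0]
contact_force: [-1.2, 0.6, 0.5]
gripper_width: 1.002
t 2.1 p [0.4809 0.0942 0.2468] delta [ 0.0004 -0.0102  0.1268] rv [ 0.0003  0.0002 -0.0071] rows 2.0 w 1.002 F [-1.2  0.6  0.5] j [ 0.04 -0.29  1.9  -0.    1.53  0.05]
```

Run:
```python
from loc import *
g=snap('wrist','w2.png'); locate('wrist',g); print(manip.state()['tool_pos'])
```

```text
wrist red top 481.7 104.8 r 16.7 z 0.1593 1370
wrist red disc 481.9 104.2 r 41.4 0.0043
wrist yellow disc 493.8 286.0 r 39.1 0.0046
wrist blue top 485.4 198.6 r 21.7 z 0.1445 2964
wrist blue disc 487.8 196.4 r 41.3 0.0045
wrist green top ((590.7841796875, 150.91744995117188), (49.30434036254883, 30.881147384643555), 82.36260223388672) 0.09225762995666437
wrist green top ((590.4500732421875, 151.0223846435547), (51.12150573730469, 32.58706283569336), 82.15798950195312) 0.091950218738575
[0.48101005 0.0941114  0.2470755 ]
```

View pics/w2.png

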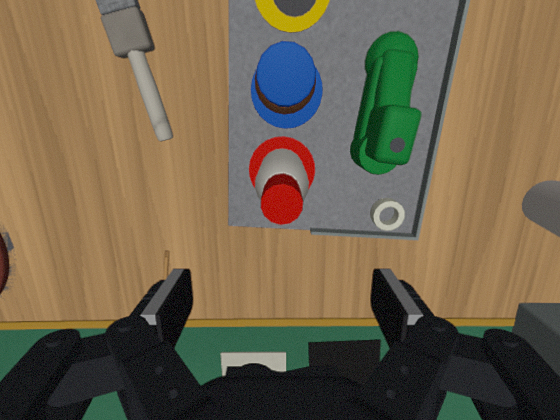

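```bash
python3 -m handwheel '[{"dx":0.0005,"dy":-0.0105,"dz":0.03,"ax":0,"ay":0,"az":-0.007},{"dx":0.0005,"dy":-0.0105,"dz":0.08,"ax":0,"ay":0,"az":-0.007},{"dx":0.0005,"dy":-0.0105,"dz":0.127,"ax":0,"ay":0,"az":-0.007},{"dx":0.0005,"dy":-0.0105,"dz":0.127,"ax":0,"ay":0,"az":-0.007},{"dx":0.0005,"dy":-0.0105,"dz":0.127,"ax":0,"ay":0,"az":-0.007}]' 0; python3 go.py .4815 .1046 .12
```

```text
time: 2.78
tool_pos: [0.4829, 0.1052, 0.122]
tool_rot: [-0.0, 1.0, 0.0, 0.001]
contact_force: [0.8, -0.4, 0.4]
gripper_width: 0.997
t 2.775 p [0.4829 0.1052 0.122 ] delta [-0.0014  0.0006  0.002 ] rv [-0.0002 -0.003   0.0003] rows 0.0 w 0.997 F [ 0.8 -0.4  0.4] j [ 0.06 -0.17  2.02 -0.    1.3   0.06]
```

```bash
python3 -m handwheel '[{"dx":0,"dy":0,"dz":0,"ax":0,"ay":0,"az":0},{"dx":0,"dy":0,"dz":0,"ax":0,"ay":0,"az":0},{"dx":0,"dy":0,"dz":0,"ax":0,"ay":0,"az":0},{"dx":0,"dy":0,"dz":0,"ax":0,"ay":0,"az":0},{"dx":0,"dy":0,"dz":0,"ax":0,"ay":0,"az":0}]' 255;python3 -m handwheel '[{"dx":0,"dy":0,"dz":0,"ax":0,"ay":0,"az":0},{"dx":0,"dy":0,"dz":0,"ax":0,"ay":0,"az":0},{"dx":0,"dy":0,"dz":0,"ax":0,"ay":0,"az":0}]' 255; python3 go.py .4815 .1046 .12
```

```text
time: 3.4
tool_pos: [0.482, 0.1059, 0.1211]
tool_rot: [-0.0, 1.0, 0.001, 0.0]
contact_force: [-2.3, 0.7, 5.6]
gripper_width: 0.384
time: 3.78
tool_pos: [0.482, 0.1059, 0.1211]
tool_rot: [-0.0, 1.0, 0.001, 0.0]
contact_force: [-2.7, 0.4, 6.0]
gripper_width: 0.386
t 3.775 p [0.482  0.1059 0.1211] delta [-0.0005  0.0013  0.0011] rv [-0.     -0.0008  0.0017] rows 0.0 w 0.386 F [-2.7  0.4  6. ] j [ 0.07 -0.17  2.02 -0.    1.3   0.06]
```

```bash
python3 -m handwheel '[{"dx":0,"dy":0,"dz":-0.03,"ax":0,"ay":0,"az":0},{"dx":0,"dy":0,"dz":-0.08,"ax":0,"ay":0,"az":0},{"dx":0.01,"dy":0.05,"dz":-0.08,"ax":0,"ay":0,"az":0},{"dx":0.02,"dy":0.1,"dz":-0.08,"ax":0,"ay":0,"az":0},{"dx":0.03,"dy":0.155,"dz":-0.08,"ax":0,"ay":0,"az":0}]'; python3 go.py .586 -.393 .2
```

```text
time: 4.4
tool_pos: [0.5115, -0.0502, 0.1989]
tool_rot: [-0.0, 1.0, 0.001, -0.0]
contact_force: [0.1, 0.4, -3.1]
gripper_width: 0.384
t 4.4 p [ 0.5115 -0.0502  0.1989] delta [ 0.0736  0.343  -0.0013] rv [-0.0005  0.0008  0.0027] rows 5.6 w 0.384 F [ 0.1  0.4 -3.1] j [-0.24 -0.19  1.9   0.    1.43 -0.25]
```

```bash
python3 -m handwheel '[{"dx":0.0125,"dy":0.06,"dz":0,"ax":0,"ay":0,"az":0},{"dx":0.025,"dy":0.12,"dz":0,"ax":0,"ay":0,"az":0},{"dx":0.037,"dy":0.18,"dz":0,"ax":0,"ay":0,"az":0},{"dx":0.05,"dy":0.24,"dz":0,"ax":0,"ay":0,"az":0},{"dx":0.062,"dy":0.29,"dz":0,"ax":0,"ay":0,"az":0}]'; python3 -m handwheel '[{"dx":0.01,"dy":0.04,"dz":0,"ax":0,"ay":0,"az":0},{"dx":0.012,"dy":0.05,"dz":0,"ax":0,"ay":0,"az":0},{"dx":0.012,"dy":0.05,"dz":0.03,"ax":0,"ay":0,"az":0},{"dx":0.012,"dy":0.05,"dz":0.06,"ax":0,"ay":0,"az":0},{"dx":0.012,"dy":0.05,"dz":0.06,"ax":0,"ay":0,"az":0}]';python3 go.py .586 -.393 .1188
```

```text
time: 5.03
tool_pos: [0.5739, -0.341, 0.1982]
tool_rot: [-0.001, 1.0, 0.0, -0.001]
contact_force: [0.6, -0.0, -2.6]
gripper_width: 0.384
time: 5.65
tool_pos: [0.584, -0.3863, 0.1348]
tool_rot: [-0.003, 1.0, 0.001, -0.004]
contact_force: [-0.1, 0.1, -2.8]
gripper_width: 0.382
t 5.65 p [ 0.584  -0.3863  0.1348] delta [0.002  0.0068 0.016 ] rv [-0.0062  0.0071  0.0022] rows 0.3 w 0.382 F [-0.1  0.1 -2.8] j [-0.69  0.3   1.5   0.    1.35 -0.69]
```

```bash
python3 -m handwheel '[{"dx":0,"dy":0.004,"dz":0.003,"ax":0,"ay":0,"az":0},{"dx":0,"dy":0.004,"dz":0.006,"ax":0,"ay":0,"az":0},{"dx":0,"dy":0.004,"dz":0.010,"ax":0,"ay":0,"az":0},{"dx":0,"dy":0.004,"dz":0.010,"ax":0,"ay":0,"az":0}]';python3 go.py .586 -.393 .1188
```

```text
time: 6.15
tool_pos: [0.5863, -0.393, 0.1298]
tool_rot: [-0.0, 1.0, 0.001, -0.0]
contact_force: [-0.6, -0.8, -3.0]
gripper_width: 0.387
t 6.15 p [ 0.5863 -0.393   0.1298] delta [-0.0003  0.      0.011 ] rv [-0.0002  0.0002  0.0015] rows 0.2 w 0.387 F [-0.6 -0.8 -3. ] j [-0.7   0.31  1.49  0.    1.34 -0.7 ]
```

```bash
python3 -m handwheel '[{"dx":0,"dy":0,"dz":0.003,"ax":0,"ay":0,"az":0},{"dx":0,"dy":0,"dz":0.006,"ax":0,"ay":0,"az":0},{"dx":0,"dy":0,"dz":0.009,"ax":0,"ay":0,"az":0},{"dx":0,"dy":0,"dz":0.011,"ax":0,"ay":0,"az":0},{"dx":0,"dy":0,"dz":0.011,"ax":0,"ay":0,"az":0}]';python3 go.py .586 -.393 .1188
```

```text
time: 6.78
tool_pos: [0.5864, -0.3932, 0.1193]
tool_rot: [0.0, 1.0, 0.001, 0.0]
contact_force: [-1.2, 0.2, -1.0]
gripper_width: 0.383
t 6.775 p [ 0.5864 -0.3932  0.1193] delta [-0.0004 -0.0002  0.0005] rv [ 0.0003 -0.      0.0015] rows 0.0 w 0.383 F [-1.2  0.2 -1. ] j [-0.7   0.32  1.5  -0.    1.32 -0.7 ]
```

```bash
python3 -m handwheel '[{"dx":0,"dy":0,"dz":0.0007,"ax":0,"ay":0,"az":0},{"dx":0,"dy":0,"dz":0.0007,"ax":0,"ay":0,"az":0}]';python3 -m handwheel '[{"dx":0,"dy":0,"dz":0,"ax":0,"ay":0,"az":0},{"dx":0,"dy":0,"dz":0,"ax":0,"ay":0,"az":0},{"dx":0,"dy":0,"dz":0,"ax":0,"ay":0,"az":0},{"dx":0,"dy":0,"dz":0,"ax":0,"ay":0,"az":0},{"dx":0,"dy":0,"dz":0,"ax":0,"ay":0,"az":0}]' 0
```

```text
time: 7.02
tool_pos: [0.5864, -0.3934, 0.1192]
tool_rot: [0.0, 1.0, 0.001, 0.0]
contact_force: [-3.1, 0.1, 3.8]
gripper_width: 0.381
time: 7.65
tool_pos: [0.5864, -0.3931, 0.1181]
tool_rot: [-0.0, 1.0, 0.001, 0.0]
contact_force: [-0.4, 0.2, -0.1]
gripper_width: 1.001
```

```bash
python3 -m handwheel '[{"dx":0,"dy":0,"dz":-0.05,"ax":0,"ay":0,"az":0},{"dx":0,"dy":0,"dz":-0.1,"ax":0,"ay":0,"az":0},{"dx":-0.01,"dy":-0.055,"dz":-0.12,"ax":0,"ay":0,"az":0},{"dx":-0.02,"dy":-0.115,"dz":-0.12,"ax":0,"ay":0,"az":0},{"dx":-0.03,"dy":-0.175,"dz":-0.12,"ax":0,"ay":0,"az":0}]' 0;python3 -m handwheel '[{"dx":-0.01,"dy":-0.06,"dz":0,"ax":0,"ay":0,"az":0},{"dx":-0.02,"dy":-0.12,"dz":0,"ax":0,"ay":0,"az":0},{"dx":-0.03,"dy":-0.18,"dz":0,"ax":0,"ay":0,"az":0},{"dx":-0.04,"dy":-0.24,"dz":0,"ax":0,"ay":0,"az":0},{"dx":-0.05,"dy":-0.3,"dz":0,"ax":0,"ay":0,"az":0}]' 0;python3 go.py .4847 .1988 .23
```

```text
time: 8.28
tool_pos: [0.5558, -0.2167, 0.2389]
tool_rot: [0.0, 1.0, 0.0, 0.001]
contact_force: [0.1, -0.2, 0.6]
gripper_width: 0.999
time: 8.9
tool_pos: [0.5051, 0.0836, 0.2385]
tool_rot: [-0.0, 1.0, 0.001, 0.001]
contact_force: [0.4, 0.3, -0.1]
gripper_width: 0.998
t 8.9 p [0.5051 0.0836 0.2385] delta [-0.0202 -0.1152  0.0085] rv [-0.0001 -0.0011  0.0012] rows 1.9 w 0.998 F [ 0.4  0.3 -0.1] j [ 0.02 -0.23  1.86  0.    1.5   0.02]
```

```bash
python3 -m handwheel '[{"dx":-0.01,"dy":-0.06,"dz":0,"ax":0,"ay":0,"az":0},{"dx":-0.0205,"dy":-0.1125,"dz":0,"ax":0,"ay":0,"az":0},{"dx":-0.0205,"dy":-0.1125,"dz":0,"ax":0,"ay":0,"az":0},{"dx":-0.0205,"dy":-0.1125,"dz":0.05,"ax":0,"ay":0,"az":0},{"dx":-0.0205,"dy":-0.1125,"dz":0.1,"ax":0,"ay":0,"az":0}]' 0;python3 -m handwheel '[{"dx":0,"dy":0,"dz":0.02,"ax":0,"ay":0,"az":0},{"dx":0,"dy":0,"dz":0.032,"ax":0,"ay":0,"az":0},{"dx":0,"dy":0,"dz":0.032,"ax":0,"ay":0,"az":0},{"dx":0,"dy":0,"dz":0.032,"ax":0,"ay":0,"az":0}]' 0;python3 go.py .4847 .1988 .105
```

```text
time: 9.52
tool_pos: [0.486, 0.1936, 0.138]
tool_rot: [-0.0, 1.0, 0.0, 0.002]
contact_force: [-0.1, -0.5, -0.1]
gripper_width: 0.998
time: 10.02
tool_pos: [0.4864, 0.1945, 0.1082]
tool_rot: [-0.0, 1.0, 0.001, 0.002]
contact_force: [0.6, 0.0, 0.9]
gripper_width: 0.999
t 10.025 p [0.4864 0.1945 0.1082] delta [-0.0017 -0.0043  0.0032] rv [-0.0007 -0.0033  0.0013] rows 0.1 w 0.999 F [0.6 0.  0.9] j [ 0.24 -0.08  1.96 -0.    1.26  0.24]
```

```bash
python3 -m handwheel '[{"dx":-0.0015,"dy":-0.004,"dz":0.003,"ax":0,"ay":0,"az":0},{"dx":-0.0015,"dy":-0.004,"dz":0.003,"ax":0,"ay":0,"az":0}]' 0;python3 go.py .4847 .1988 .105; python3 -m handwheel '[{"dx":0,"dy":0,"dz":0,"ax":0,"ay":0,"az":0},{"dx":0,"dy":0,"dz":0,"ax":0,"ay":0,"az":0},{"dx":0,"dy":0,"dz":0,"ax":0,"ay":0,"az":0},{"dx":0,"dy":0,"dz":0,"ax":0,"ay":0,"az":0},{"dx":0,"dy":0,"dz":0,"ax":0,"ay":0,"az":0}]' 255;python3 go.py .582 -.303 .19
```

```text
time: 10.28
tool_pos: [0.4836, 0.1987, 0.1036]
tool_rot: [-0.0, 1.0, 0.001, 0.0]
contact_force: [0.4, 1.1, 0.6]
gripper_width: 1.001
t 10.275 p [0.4836 0.1987 0.1036] delta [ 0.0011 -0.0001 -0.0014] rv [-0.0002 -0.0007  0.002 ] rows 0.0 w 1.001 F [0.4 1.1 0.6] j [ 0.25 -0.08  1.96  0.    1.25  0.25]
time: 10.9
tool_pos: [0.4838, 0.1983, 0.1035]
tool_rot: [-0.0, 1.0, 0.001, 0.0]
contact_force: [1.3, -0.4, 1.0]
gripper_width: 0.501
t 10.9 p [0.4838 0.1983 0.1035] delta [ 0.0975  0.5014 -0.0865] rv [-0.0002 -0.0009  0.0014] rows 8.3 w 0.501 F [ 1.3 -0.4  1. ] j [ 0.25 -0.08  1.96 -0.    1.25  0.25]
```

```bash
python3 -m handwheel '[{"dx":0,"dy":0,"dz":-0.03,"ax":0,"ay":0,"az":0},{"dx":0,"dy":0,"dz":-0.08,"ax":0,"ay":0,"az":0},{"dx":0.01,"dy":0.05,"dz":-0.08,"ax":0,"ay":0,"az":0},{"dx":0.02,"dy":0.1,"dz":-0.08,"ax":0,"ay":0,"az":0},{"dx":0.03,"dy":0.16,"dz":-0.08,"ax":0,"ay":0,"az":0}]'; python3 -m handwheel '[{"dx":0.0125,"dy":0.06,"dz":0,"ax":0,"ay":0,"az":0},{"dx":0.025,"dy":0.12,"dz":0,"ax":0,"ay":0,"az":0},{"dx":0.037,"dy":0.18,"dz":0,"ax":0,"ay":0,"az":0},{"dx":0.05,"dy":0.24,"dz":0,"ax":0,"ay":0,"az":0},{"dx":0.06,"dy":0.29,"dz":0,"ax":0,"ay":0,"az":0}]'; python3 go.py .582 -.303 .19
```

```text
time: 11.52
tool_pos: [0.513, 0.0373, 0.1823]
tool_rot: [-0.0, 1.0, 0.002, -0.001]
contact_force: [0.1, -0.8, -1.3]
gripper_width: 0.501
time: 12.15
tool_pos: [0.5735, -0.2536, 0.1817]
tool_rot: [-0.001, 1.0, 0.0, -0.001]
contact_force: [-0.3, 1.0, -1.1]
gripper_width: 0.502
t 12.15 p [ 0.5735 -0.2536  0.1817] delta [ 0.0085  0.0494 -0.0083] rv [-0.0014  0.002   0.0004] rows 0.8 w 0.502 F [-0.3  1.  -1.1] j [-0.53  0.09  1.65  0.    1.4  -0.54]
```

```bash
python3 -m handwheel '[{"dx":0.009,"dy":0.03,"dz":0,"ax":0,"ay":0,"az":0},{"dx":0.009,"dy":0.046,"dz":0.01,"ax":0,"ay":0,"az":0},{"dx":0.009,"dy":0.046,"dz":0.04,"ax":0,"ay":0,"az":0},{"dx":0.009,"dy":0.046,"dz":0.065,"ax":0,"ay":0,"az":0},{"dx":0.009,"dy":0.046,"dz":0.065,"ax":0,"ay":0,"az":0}]'; python3 -m handwheel '[{"dx":0,"dy":0,"dz":0,"ax":0,"ay":0,"az":0},{"dx":0,"dy":0,"dz":0,"ax":0,"ay":0,"az":0}]'; python3 go.py .582 -.303 .1015
```

```text
time: 12.78
tool_pos: [0.5805, -0.2952, 0.1136]
tool_rot: [-0.002, 1.0, 0.001, -0.004]
contact_force: [-1.3, -0.5, -2.5]
gripper_width: 0.506
time: 13.02
tool_pos: [0.584, -0.2978, 0.12]
tool_rot: [0.001, 1.0, 0.001, 0.001]
contact_force: [-0.2, -0.3, -2.9]
gripper_width: 0.501
t 13.025 p [ 0.584  -0.2978  0.12  ] delta [-0.0021  0.0051  0.0185] rv [ 0.0015 -0.0023  0.0019] rows 0.3 w 0.501 F [-0.2 -0.3 -2.9] j [-0.59  0.21  1.63  0.    1.3  -0.59]
```

```bash
python3 -m handwheel '[{"dx":-0.001,"dy":0.004,"dz":0.006,"ax":0,"ay":0,"az":0},{"dx":-0.001,"dy":0.004,"dz":0.010,"ax":0,"ay":0,"az":0},{"dx":-0.001,"dy":0.004,"dz":0.013,"ax":0,"ay":0,"az":0},{"dx":-0.001,"dy":0.004,"dz":0.015,"ax":0,"ay":0,"az":0},{"dx":-0.001,"dy":0.004,"dz":0.015,"ax":0,"ay":0,"az":0}]'; python3 go.py .582 -.303 .1015
```

```text
time: 13.65
tool_pos: [0.5821, -0.3015, 0.1028]
tool_rot: [-0.0, 1.0, 0.001, -0.0]
contact_force: [0.6, 0.8, -2.1]
gripper_width: 0.498
t 13.65 p [ 0.5821 -0.3015  0.1028] delta [-0.0001  0.0015  0.0013] rv [-0.0003  0.0005  0.0015] rows 0.0 w 0.498 F [ 0.6  0.8 -2.1] j [-0.59  0.23  1.64  0.    1.27 -0.59]
```

```bash
python3 -m handwheel '[{"dx":0,"dy":0,"dz":0.0008,"ax":0,"ay":0,"az":0},{"dx":0,"dy":0,"dz":0.0014,"ax":0,"ay":0,"az":0},{"dx":0,"dy":0,"dz":0.0014,"ax":0,"ay":0,"az":0}]'
```

```text
time: 14.02
tool_pos: [0.5822, -0.3016, 0.1018]
tool_rot: [0.0, 1.0, 0.001, 0.0]
contact_force: [-0.5, 0.7, -2.1]
gripper_width: 0.504
```

```bash
python3 -m handwheel '[{"dx":0,"dy":0,"dz":0.0008,"ax":0,"ay":0,"az":0},{"dx":0,"dy":0,"dz":0.0008,"ax":0,"ay":0,"az":0},{"dx":0,"dy":0,"dz":0.0008,"ax":0,"ay":0,"az":0}]'
```

```text
time: 14.4
tool_pos: [0.5824, -0.3017, 0.1015]
tool_rot: [0.0, 1.0, 0.001, 0.0]
contact_force: [-1.6, -0.4, 1.0]
gripper_width: 0.504
```

```bash
python3 -m handwheel '[{"dx":0,"dy":0,"dz":0,"ax":0,"ay":0,"az":0},{"dx":0,"dy":0,"dz":0,"ax":0,"ay":0,"az":0},{"dx":0,"dy":0,"dz":0,"ax":0,"ay":0,"az":0},{"dx":0,"dy":0,"dz":0,"ax":0,"ay":0,"az":0}]' 0;python3 -m handwheel '[{"dx":0,"dy":0,"dz":-0.05,"ax":0,"ay":0,"az":0},{"dx":0,"dy":0,"dz":-0.1,"ax":0,"ay":0,"az":0},{"dx":-0.01,"dy":-0.055,"dz":-0.13,"ax":0,"ay":0,"az":0},{"dx":-0.02,"dy":-0.115,"dz":-0.13,"ax":0,"ay":0,"az":0},{"dx":-0.03,"dy":-0.175,"dz":-0.13,"ax":0,"ay":0,"az":0}]' 0;python3 -m handwheel '[{"dx":-0.01,"dy":-0.06,"dz":0,"ax":0,"ay":0,"az":0},{"dx":-0.02,"dy":-0.12,"dz":0,"ax":0,"ay":0,"az":0},{"dx":-0.03,"dy":-0.18,"dz":0,"ax":0,"ay":0,"az":0},{"dx":-0.04,"dy":-0.24,"dz":0,"ax":0,"ay":0,"az":0},{"dx":-0.05,"dy":-0.3,"dz":0,"ax":0,"ay":0,"az":0}]' 0;python3 go.py .496 .294 .23
```

```text
time: 14.9
tool_pos: [0.5822, -0.3016, 0.1009]
tool_rot: [-0.0, 1.0, 0.001, 0.0]
contact_force: [0.0, 0.2, 0.0]
gripper_width: 0.997
time: 15.52
tool_pos: [0.5518, -0.1252, 0.2319]
tool_rot: [0.0, 1.0, 0.0, 0.001]
contact_force: [0.7, -0.3, 0.4]
gripper_width: 0.998
time: 16.15
tool_pos: [0.5009, 0.1752, 0.2313]
tool_rot: [-0.0, 1.0, 0.001, 0.001]
contact_force: [1.2, 0.1, 0.3]
gripper_width: 0.998
t 16.15 p [0.5009 0.1752 0.2313] delta [-0.0048 -0.1189  0.0013] rv [-0.0002 -0.0011  0.0013] rows 1.9 w 0.998 F [1.2 0.1 0.3] j [ 0.2  -0.18  1.83 -0.    1.48  0.19]
```

```bash
python3 -m handwheel '[{"dx":-0.003,"dy":-0.05,"dz":0,"ax":0,"ay":0,"az":0},{"dx":-0.006,"dy":-0.1,"dz":0,"ax":0,"ay":0,"az":0},{"dx":-0.006,"dy":-0.112,"dz":0,"ax":0,"ay":0,"az":0},{"dx":-0.006,"dy":-0.112,"dz":0,"ax":0,"ay":0,"az":0},{"dx":-0.006,"dy":-0.112,"dz":0,"ax":0,"ay":0,"az":0}]' 0;python3 go.py .496 .294 .1
python3 - <<'E'
from loc import *
g=snap('wrist','w3.png'); locate('wrist',g); print(manip.state()['tool_pos'])
E
```

```text
time: 16.77
tool_pos: [0.4956, 0.2841, 0.2309]
tool_rot: [0.0, 1.0, 0.0, -0.0]
contact_force: [0.1, -0.7, -0.2]
gripper_width: 1.001
t 16.775 p [0.4956 0.2841 0.2309] delta [ 0.0004 -0.0099  0.1309] rv [0.0005 0.     0.0002] rows 2.1 w 1.001 F [ 0.1 -0.7 -0.2] j [ 0.39 -0.07  1.74 -0.    1.48  0.39]
wrist red disc 481.7 104.6 r 41.7 0.004
wrist yellow top 496.8 296.1 r 24.5 z 0.1393 2886
wrist yellow disc 630.5 294.7 r 176.9 0.0043
wrist blue disc 487.9 196.4 r 41.5 0.0042
wrist green top ((590.961181640625, 152.3694610595703), (46.374427795410156, 29.482269287109375), 83.90013122558594) 0.09206047620662139
wrist green top ((590.5234375, 153.03013610839844), (50.07905960083008, 30.905441284179688), 83.2646484375) 0.09183025308346038
[0.49563649 0.28402348 0.23097267]
```

View pics/w3.png

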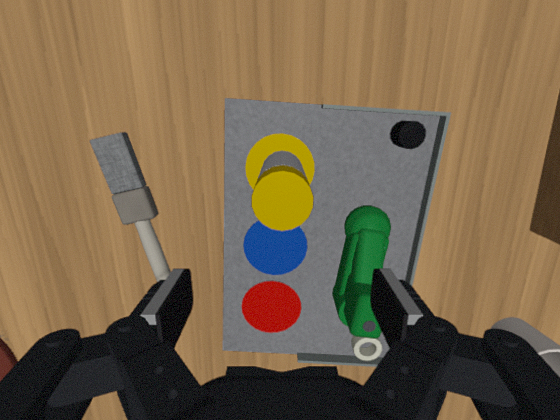

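```bash
python3 -m handwheel '[{"dx":0.001,"dy":-0.011,"dz":0,"ax":0,"ay":0,"az":0},{"dx":0.001,"dy":-0.011,"dz":0.05,"ax":0,"ay":0,"az":0},{"dx":0.001,"dy":-0.011,"dz":0.1,"ax":0,"ay":0,"az":0},{"dx":0.001,"dy":-0.011,"dz":0.13,"ax":0,"ay":0,"az":0},{"dx":0.001,"dy":-0.011,"dz":0.13,"ax":0,"ay":0,"az":0}]' 0;python3 -m handwheel '[{"dx":0,"dy":0,"dz":0,"ax":0,"ay":0,"az":0},{"dx":0,"dy":0,"dz":0,"ax":0,"ay":0,"az":0}]' 0;python3 go.py .4968 .295 .1; python3 -m handwheel '[{"dx":0,"dy":0,"dz":0,"ax":0,"ay":0,"az":0},{"dx":0,"dy":0,"dz":0,"ax":0,"ay":0,"az":0},{"dx":0,"dy":0,"dz":0,"ax":0,"ay":0,"az":0},{"dx":0,"dy":0,"dz":0,"ax":0,"ay":0,"az":0},{"dx":0,"dy":0,"dz":0,"ax":0,"ay":0,"az":0}]' 255;python3 go.py .578 -.213 .18
```

```text
time: 17.45
tool_pos: [0.4943, 0.2953, 0.0978]
tool_rot: [0.001, 1.0, 0.0, -0.003]
contact_force: [0.5, 0.8, 0.8]
gripper_width: 0.997
time: 17.7
tool_pos: [0.4979, 0.2969, 0.1035]
tool_rot: [-0.001, 1.0, 0.001, 0.002]
contact_force: [-0.3, -0.4, -0.1]
gripper_width: 0.997
t 17.7 p [0.4979 0.2969 0.1035] delta [-0.0011  0.0019  0.0035] rv [-0.0017 -0.0038  0.0013] rows 0.1 w 0.997 F [-0.3 -0.4 -0.1] j [0.41 0.06 1.83 0.   1.25 0.41]
time: 18.32
tool_pos: [0.4967, 0.2966, 0.102]
tool_rot: [-0.0, 1.0, 0.001, 0.001]
contact_force: [-1.3, 0.1, 6.0]
gripper_width: 0.572
t 18.325 p [0.4967 0.2966 0.102 ] delta [ 0.0806  0.5097 -0.0783] rv [-0.0007 -0.001   0.0015] rows 8.4 w 0.572 F [-1.3  0.1  6. ] j [0.41 0.06 1.83 0.   1.25 0.41]
```

```bash
python3 -m handwheel '[{"dx":0,"dy":0,"dz":-0.03,"ax":0,"ay":0,"az":0},{"dx":0,"dy":0,"dz":-0.08,"ax":0,"ay":0,"az":0},{"dx":0,"dy":0.05,"dz":-0.09,"ax":0,"ay":0,"az":0},{"dx":0,"dy":0.1,"dz":-0.09,"ax":0,"ay":0,"az":0},{"dx":0,"dy":0.16,"dz":-0.09,"ax":0,"ay":0,"az":0}]'; python3 -m handwheel '[{"dx":0.01,"dy":0.06,"dz":0,"ax":0,"ay":0,"az":0},{"dx":0.02,"dy":0.12,"dz":0,"ax":0,"ay":0,"az":0},{"dx":0.035,"dy":0.175,"dz":0,"ax":0,"ay":0,"az":0},{"dx":0.05,"dy":0.235,"dz":0,"ax":0,"ay":0,"az":0},{"dx":0.07,"dy":0.29,"dz":0,"ax":0,"ay":0,"az":0}]'; python3 go.py .578 -.213 .16
```

```text
time: 18.95
tool_pos: [0.4956, 0.1351, 0.1896]
tool_rot: [0.0, 1.0, 0.002, -0.001]
contact_force: [0.2, -0.6, -2.5]
gripper_width: 0.57
time: 19.58
tool_pos: [0.5662, -0.1554, 0.1892]
tool_rot: [-0.0, 1.0, 0.0, -0.001]
contact_force: [-0.1, 0.8, -2.2]
gripper_width: 0.571
t 19.575 p [ 0.5662 -0.1554  0.1892] delta [0.0118 0.0576 0.0291] rv [-0.001   0.0022  0.0007] rows 1.0 w 0.571 F [-0.1  0.8 -2.2] j [-0.39 -0.01  1.74  0.    1.41 -0.4 ]
```

```bash
python3 -m handwheel '[{"dx":0.01,"dy":0.03,"dz":0,"ax":0,"ay":0,"az":0},{"dx":0.011,"dy":0.052,"dz":0,"ax":0,"ay":0,"az":0},{"dx":0.011,"dy":0.052,"dz":0.03,"ax":0,"ay":0,"az":0},{"dx":0.011,"dy":0.052,"dz":0.06,"ax":0,"ay":0,"az":0},{"dx":0.011,"dy":0.052,"dz":0.07,"ax":0,"ay":0,"az":0}]'; python3 -m handwheel '[{"dx":0,"dy":0,"dz":0,"ax":0,"ay":0,"az":0},{"dx":0,"dy":0,"dz":0,"ax":0,"ay":0,"az":0}]'; python3 go.py .578 -.213 .1
```

```text
time: 20.2
tool_pos: [0.5758, -0.2042, 0.1174]
tool_rot: [-0.001, 1.0, 0.001, -0.003]
contact_force: [-0.9, 0.1, -2.7]
gripper_width: 0.569
time: 20.45
tool_pos: [0.5789, -0.2058, 0.1226]
tool_rot: [0.001, 1.0, 0.001, 0.001]
contact_force: [0.6, -0.7, -2.7]
gripper_width: 0.572
t 20.45 p [ 0.5789 -0.2058  0.1226] delta [-0.001   0.0072  0.0226] rv [ 0.0012 -0.0023  0.0019] rows 0.4 w 0.572 F [ 0.6 -0.7 -2.7] j [-0.46  0.12  1.73 -0.    1.29 -0.46]
```

```bash
python3 -m handwheel '[{"dx":-0.001,"dy":0.005,"dz":0.008,"ax":0,"ay":0,"az":0},{"dx":-0.001,"dy":0.006,"dz":0.014,"ax":0,"ay":0,"az":0},{"dx":-0.001,"dy":0.006,"dz":0.018,"ax":0,"ay":0,"az":0},{"dx":-0.001,"dy":0.006,"dz":0.02,"ax":0,"ay":0,"az":0},{"dx":-0.001,"dy":0.006,"dz":0.02,"ax":0,"ay":0,"az":0}]'; python3 -m handwheel '[{"dx":0,"dy":0,"dz":0.001,"ax":0,"ay":0,"az":0},{"dx":0,"dy":0,"dz":0.001,"ax":0,"ay":0,"az":0}]'
```

```text
time: 21.08
tool_pos: [0.577, -0.2115, 0.1007]
tool_rot: [-0.0, 1.0, 0.001, -0.0]
contact_force: [0.1, 0.6, -2.6]
gripper_width: 0.572
time: 21.32
tool_pos: [0.5772, -0.2116, 0.1001]
tool_rot: [0.0, 1.0, 0.001, 0.0]
contact_force: [0.8, 0.0, -3.8]
gripper_width: 0.566
```

```bash
python3 -m handwheel '[{"dx":0,"dy":0,"dz":0.001,"ax":0,"ay":0,"az":0},{"dx":0,"dy":0,"dz":0.001,"ax":0,"ay":0,"az":0}]'
```

```text
time: 21.58
tool_pos: [0.5773, -0.2118, 0.1001]
tool_rot: [0.0, 1.0, 0.001, 0.0]
contact_force: [-2.9, 0.1, 3.4]
gripper_width: 0.568
```

```bash
python3 -m handwheel '[{"dx":0,"dy":0,"dz":0,"ax":0,"ay":0,"az":0},{"dx":0,"dy":0,"dz":0,"ax":0,"ay":0,"az":0},{"dx":0,"dy":0,"dz":0,"ax":0,"ay":0,"az":0},{"dx":0,"dy":0,"dz":0,"ax":0,"ay":0,"az":0}]' 0;python3 -m handwheel '[{"dx":0,"dy":0,"dz":-0.05,"ax":0,"ay":0,"az":0},{"dx":0,"dy":0,"dz":-0.1,"ax":0,"ay":0,"az":0},{"dx":0.004,"dy":-0.06,"dz":-0.12,"ax":0,"ay":0,"az":0},{"dx":0.008,"dy":-0.12,"dz":-0.12,"ax":0,"ay":0,"az":0},{"dx":0.012,"dy":-0.18,"dz":-0.12,"ax":0,"ay":0,"az":0}]' 0;python3 -m handwheel '[{"dx":0,"dy":-0.06,"dz":0,"ax":0,"ay":0,"az":0},{"dx":0,"dy":-0.11,"dz":0,"ax":0,"ay":0,"az":0},{"dx":0,"dy":-0.11,"dz":0,"ax":0,"ay":0,"az":0.136},{"dx":0,"dy":-0.11,"dz":0,"ax":0,"ay":0,"az":0.136},{"dx":0,"dy":-0.11,"dz":0,"ax":0,"ay":0,"az":0.136}]' 0;python3 go.py .5907 .151 .16 -7.8;  python3 - <<'E'
from loc import *
g=snap('wrist','w4.png'); locate('wrist',g); print(manip.state()['tool_pos'])
g=snap('scene','s4.png');YL[:]=[-.5,0];locate('scene',g)
E
```

```text
time: 22.08
tool_pos: [0.5771, -0.2116, 0.0989]
tool_rot: [0.0, 1.0, 0.001, 0.0]
contact_force: [-0.2, -0.6, 0.8]
gripper_width: 0.998
time: 22.7
tool_pos: [0.589, -0.03, 0.2198]
tool_rot: [0.0, 1.0, 0.0, 0.001]
contact_force: [0.4, -0.1, -0.4]
gripper_width: 1.002
time: 23.32
tool_pos: [0.5887, 0.0779, 0.2189]
tool_rot: [0.0, 0.998, -0.067, -0.0]
contact_force: [0.5, -0.4, 0.4]
gripper_width: 1.001
t 23.325 p [0.5887 0.0779 0.2189] delta [-0.0077 -0.0727  0.0589] rv [0.0001 0.     0.0027] rows 1.5 w 1.001 F [ 0.5 -0.4  0.4] j [ 0.01 -0.01  1.7  -0.    1.45  0.14]
wrist red disc 481.7 103.7 r 41.9 0.0044
wrist yellow disc 491.6 275.3 r 34.1 0.0047
wrist blue disc 487.8 197.0 r 41.9 0.0046
wrist green top ((591.724853515625, 150.6970672607422), (49.33170700073242, 31.194787979125977), 80.74209594726562) 0.09224796177381653
wrist green top ((592.1402587890625, 150.84481811523438), (50.732112884521484, 33.45159149169922), 82.44883728027344) 0.09176061599853047
[0.58870112 0.0778125  0.21891672]
scene red top 587.7 -394.2 r 17.5 z 0.1574 250
scene yellow top 577.7 -213.4 r 25.2 z 0.1374 522
scene blue top 584.7 -301.1 r 21.9 z 0.1428 420
scene green top ((877.6301879882812, -182.27154541015625), (4.697898864746094, 20.97031021118164), 47.28717041015625) 0.09576916198385743
```

View pics/w4.png

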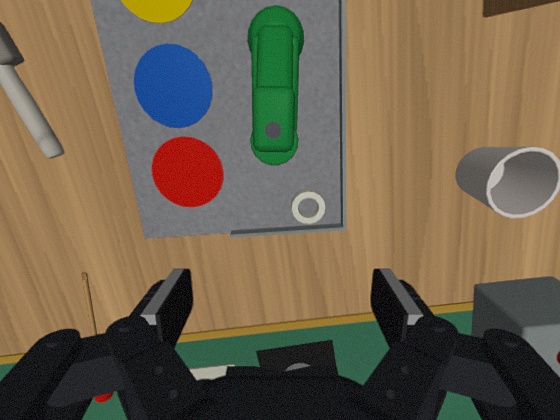

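View pics/s4.png

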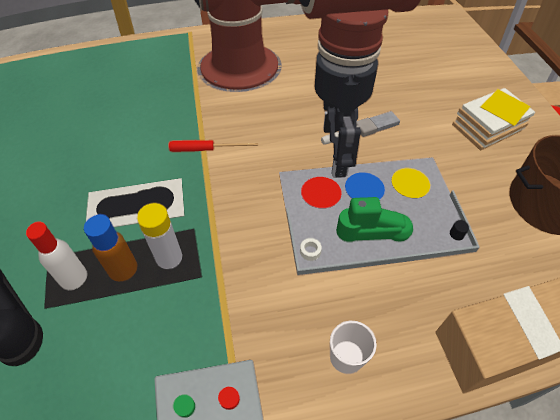

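```bash
python3 go.py .5918 .1508 .058 -7.8; python3 -m handwheel '[{"dx":-0.007,"dy":-0.05,"dz":0,"ax":0,"ay":0,"az":0},{"dx":-0.0069,"dy":-0.0727,"dz":0.03,"ax":0,"ay":0,"az":0},{"dx":-0.0069,"dy":-0.0727,"dz":0.09,"ax":0,"ay":0,"az":0},{"dx":-0.0069,"dy":-0.0727,"dz":0.13,"ax":0,"ay":0,"az":0},{"dx":-0.0069,"dy":-0.0727,"dz":0.13,"ax":0,"ay":0,"az":0}]' 0; python3 -m handwheel '[{"dx":0,"dy":0,"dz":0,"ax":0,"ay":0,"az":0},{"dx":0,"dy":0,"dz":0,"ax":0,"ay":0,"az":0}]' 0; python3 go.py .5918 .1508 .058 -7.8
```

```text
t 23.425 p [0.5887 0.0777 0.2189] delta [-0.0068 -0.0728  0.1609] rv [-0.     -0.      0.0016] rows 2.8 w 1.001 F [ 0.   0.3 -0.4] j [ 0.01 -0.01  1.7  -0.    1.45  0.14]
time: 24.05
tool_pos: [0.5884, 0.1505, 0.0846]
tool_rot: [0.001, 0.998, -0.067, -0.004]
contact_force: [-0.1, 0.4, 0.8]
gripper_width: 1.002
time: 24.3
tool_pos: [0.5937, 0.1514, 0.0922]
tool_rot: [-0.001, 0.998, -0.067, 0.003]
contact_force: [-0.4, 0.7, 1.2]
gripper_width: 0.996
t 24.3 p [0.5937 0.1514 0.0922] delta [-0.002   0.0009  0.0342] rv [-0.0014 -0.005   0.0014] rows 0.5 w 0.996 F [-0.4  0.7  1.2] j [0.13 0.14 1.76 0.   1.24 0.26]
```

```bash
python3 -m handwheel '[{"dx":-0.001,"dy":0.001,"dz":0.015,"ax":0,"ay":0,"az":0},{"dx":-0.001,"dy":0.001,"dz":0.026,"ax":0,"ay":0,"az":0},{"dx":-0.001,"dy":0.001,"dz":0.031,"ax":0,"ay":0,"az":0},{"dx":-0.001,"dy":0.001,"dz":0.031,"ax":0,"ay":0,"az":0}]' 0; python3 go.py .5918 .1508 .058 -7.8; python3 -m handwheel '[{"dx":0,"dy":0,"dz":0,"ax":0,"ay":0,"az":0},{"dx":0,"dy":0,"dz":0,"ax":0,"ay":0,"az":0},{"dx":0,"dy":0,"dz":0,"ax":0,"ay":0,"az":0},{"dx":0,"dy":0,"dz":0,"ax":0,"ay":0,"az":0},{"dx":0,"dy":0,"dz":0,"ax":0,"ay":0,"az":0}]' 255
python3 - <<'E'
from h import *
snap('wrist','w5.png')
E
```

```text
time: 24.8
tool_pos: [0.5898, 0.1505, 0.0569]
tool_rot: [0.0, 0.998, -0.067, -0.001]
contact_force: [0.2, 0.4, -0.3]
gripper_width: 1.003
t 24.8 p [0.5898 0.1505 0.0569] delta [ 0.002  -0.0006 -0.0011] rv [0.0005 0.0017 0.0017] rows 0.0 w 1.003 F [ 0.2  0.4 -0.3] j [0.13 0.18 1.78 0.   1.18 0.26]
time: 25.42
tool_pos: [0.5909, 0.1506, 0.0585]
tool_rot: [-0.0, 0.998, -0.067, 0.001]
contact_force: [1.2, -0.1, 2.8]
gripper_width: 0.416
```

View pics/w5.png

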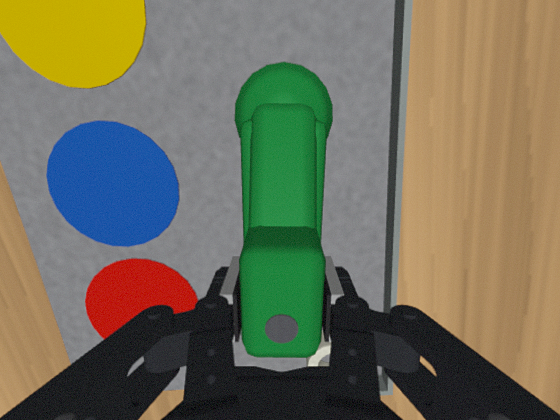

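```bash
python3 -m handwheel '[{"dx":0,"dy":0,"dz":-0.03,"ax":0,"ay":0,"az":0},{"dx":0,"dy":0,"dz":-0.07,"ax":0,"ay":0,"az":0},{"dx":0,"dy":0,"dz":-0.1,"ax":0,"ay":0,"az":-0.06},{"dx":0,"dy":0,"dz":-0.1,"ax":0,"ay":0,"az":-0.122},{"dx":0,"dy":0,"dz":-0.1,"ax":0,"ay":0,"az":-0.122}]'; python3 go.py .435 -.308 .15 -0.7
```

```text
time: 26.1
tool_pos: [0.5898, 0.1505, 0.1572]
tool_rot: [0.0, 1.0, -0.007, -0.001]
contact_force: [-0.3, 0.3, -2.0]
gripper_width: 0.41
t 26.1 p [0.5898 0.1505 0.1572] delta [-0.1487  0.4605  0.0076] rv [ 0.0003  0.0015 -0.001 ] rows 7.7 w 0.41 F [-0.3  0.3 -2. ] j [ 0.13  0.07  1.72 -0.    1.35  0.14]
```

```bash
python3 -m handwheel '[{"dx":-0.025,"dy":0.05,"dz":0,"ax":0,"ay":0,"az":0},{"dx":-0.05,"dy":0.1,"dz":0,"ax":0,"ay":0,"az":0},{"dx":-0.075,"dy":0.15,"dz":0,"ax":0,"ay":0,"az":0},{"dx":-0.1,"dy":0.2,"dz":0,"ax":0,"ay":0,"az":0},{"dx":-0.125,"dy":0.25,"dz":0,"ax":0,"ay":0,"az":0}]'; python3 -m handwheel '[{"dx":-0.012,"dy":0.055,"dz":0,"ax":0,"ay":0,"az":0},{"dx":-0.024,"dy":0.11,"dz":0,"ax":0,"ay":0,"az":0},{"dx":-0.024,"dy":0.165,"dz":0,"ax":0,"ay":0,"az":0},{"dx":-0.024,"dy":0.205,"dz":0,"ax":0,"ay":0,"az":0},{"dx":-0.024,"dy":0.208,"dz":0,"ax":0,"ay":0,"az":0}]'; python3 go.py .435 -.308 .06 -0.7;python3 - <<'E'
from h import *
snap('wrist','w6.png');snap('scene','s6.png')
E
```

```text
time: 26.72
tool_pos: [0.4604, -0.0989, 0.1566]
tool_rot: [-0.0, 1.0, -0.007, -0.001]
contact_force: [1.4, -0.7, -1.5]
gripper_width: 0.412
time: 27.35
tool_pos: [0.4347, -0.3072, 0.1566]
tool_rot: [-0.001, 1.0, -0.008, -0.001]
contact_force: [-0.6, -0.7, -2.6]
gripper_width: 0.411
t 27.35 p [ 0.4347 -0.3072  0.1566] delta [0.0005 0.0009 0.0966] rv [-0.0015  0.0019 -0.0047] rows 1.5 w 0.411 F [-0.6 -0.7 -2.6] j [-0.76 -0.11  1.9  -0.    1.35 -0.74]
```

View pics/w6.png

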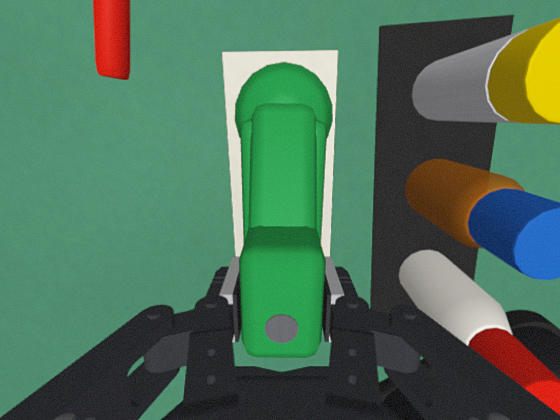

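View pics/s6.png

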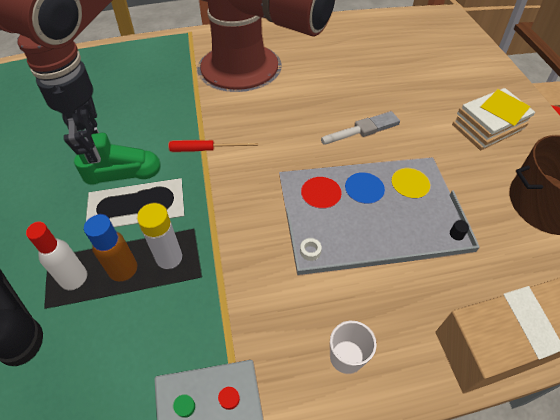

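Run:
```python
from h import *
g=load('wrist')
a=atz(g,222,52.5,.004);b=atz(g,337.5,51,.004);print(a,b,(a+b)/2)
print(pt(g,284,63.5+3))
print(atz(g,230,160,.004),atz(g,333,160,.004))
g=load('scene')
for n in ['scene']:
    from loc import *
    locate(n,g)
```

```text
[ 0.38617201 -0.17911084  0.004     ] [ 0.48535267 -0.17964556  0.004     ] [ 0.43576234 -0.1793782   0.004     ]
[ 0.43837662 -0.20643402  0.12119442]
[ 0.38666305 -0.2709296   0.004     ] [ 0.48486851 -0.27254317  0.004     ]
scene red disc 481.5 104.0 r 42.3 0.0045
scene yellow disc 494.6 297.7 r 41.4 0.005
scene blue disc 487.7 196.3 r 42.7 0.0047
```

```bash
python3 -m handwheel '[{"dx":0.001,"dy":0.0015,"dz":0.03,"ax":0,"ay":0,"az":0},{"dx":0.001,"dy":0.0015,"dz":0.06,"ax":0,"ay":0,"az":0},{"dx":0.001,"dy":0.0015,"dz":0.08,"ax":0,"ay":0,"az":0},{"dx":0.001,"dy":0.0015,"dz":0.085,"ax":0,"ay":0,"az":0},{"dx":0.001,"dy":0.0015,"dz":0.085,"ax":0,"ay":0,"az":0}]'; python3 -m handwheel '[{"dx":0,"dy":0,"dz":0,"ax":0,"ay":0,"az":0},{"dx":0,"dy":0,"dz":0,"ax":0,"ay":0,"az":0}]'; python3 go.py .4358 -.3085 .0595 -0.7
```

```text
time: 28.08
tool_pos: [0.4368, -0.3062, 0.073]
tool_rot: [-0.0, 1.0, -0.006, -0.0]
contact_force: [-0.1, -0.3, -1.8]
gripper_width: 0.413
time: 28.32
tool_pos: [0.4373, -0.3075, 0.0741]
tool_rot: [0.001, 1.0, -0.006, 0.001]
contact_force: [0.3, 0.5, -2.2]
gripper_width: 0.41
t 28.325 p [ 0.4373 -0.3075  0.0741] delta [-0.0015  0.001   0.0146] rv [ 0.0013 -0.0015 -0.0002] rows 0.2 w 0.41 F [ 0.3  0.5 -2.2] j [-0.75 -0.01  1.95  0.    1.2  -0.74]
```

```bash
python3 -m handwheel '[{"dx":-0.001,"dy":0.001,"dz":0.005,"ax":0,"ay":0,"az":0},{"dx":-0.001,"dy":0.001,"dz":0.009,"ax":0,"ay":0,"az":0},{"dx":-0.001,"dy":0.001,"dz":0.012,"ax":0,"ay":0,"az":0},{"dx":-0.001,"dy":0.001,"dz":0.0135,"ax":0,"ay":0,"az":0},{"dx":-0.001,"dy":0.001,"dz":0.0135,"ax":0,"ay":0,"az":0}]'; python3 -m handwheel '[{"dx":0,"dy":0,"dz":0.001,"ax":0,"ay":0,"az":0},{"dx":0,"dy":0,"dz":0.001,"ax":0,"ay":0,"az":0}]'; python3 go.py .4358 -.3085 .0595 -0.7
```

```text
time: 28.95
tool_pos: [0.4358, -0.3081, 0.0596]
tool_rot: [0.0, 1.0, -0.006, 0.0]
contact_force: [-1.9, 0.8, -0.1]
gripper_width: 0.417
time: 29.2
tool_pos: [0.4359, -0.3082, 0.0595]
tool_rot: [0.0, 1.0, -0.006, -0.0]
contact_force: [-2.3, 1.8, 5.3]
gripper_width: 0.409
t 29.2 p [ 0.4359 -0.3082  0.0595] delta [-0.      0.0003 -0.    ] rv [ 0.      0.0002 -0.0003] rows 0.0 w 0.409 F [-2.3  1.8  5.3] j [-0.75  0.01  1.96 -0.    1.17 -0.74]
```

Release, lift and look.

```bash
python3 -m handwheel '[{"dx":0,"dy":0,"dz":0,"ax":0,"ay":0,"az":0},{"dx":0,"dy":0,"dz":0,"ax":0,"ay":0,"az":0},{"dx":0,"dy":0,"dz":0,"ax":0,"ay":0,"az":0},{"dx":0,"dy":0,"dz":0,"ax":0,"ay":0,"az":0},{"dx":0,"dy":0,"dz":0,"ax":0,"ay":0,"az":0}]' 0; python3 -m handwheel '[{"dx":0,"dy":0,"dz":-0.05,"ax":0,"ay":0,"az":0},{"dx":0,"dy":0,"dz":-0.11,"ax":0,"ay":0,"az":0},{"dx":0,"dy":0,"dz":-0.16,"ax":0,"ay":0,"az":0},{"dx":0,"dy":0.0,"dz":-0.17,"ax":0,"ay":0,"az":0},{"dx":0,"dy":0,"dz":-0.17,"ax":0,"ay":0,"az":0}]' 0;python3 - <<'E'
from loc import *
g=snap('wrist','w7.png');YL[:]=[-.5,0];locate('wrist',g);g=snap('scene','s7.png');snap('side','d7.png');locate('scene',g)
print(manip.state()['tool_pos'])
P=cloud(g);X=P[masks(g)['green']];X=X[(X[:,1]<0)&(X[:,0]<.6)&(X[:,0]>.3)]
print('foot',cv2.minAreaRect((X[:,:2]*1000).astype(np.float32)),X[:,1].min(),X[:,1].max())
E
```

```text
time: 29.82
tool_pos: [0.4357, -0.3081, 0.0584]
tool_rot: [-0.0, 1.0, -0.006, -0.0]
contact_force: [0.2, -0.6, 0.3]
gripper_width: 1.002
time: 30.45
tool_pos: [0.4359, -0.3082, 0.2289]
tool_rot: [0.0, 1.0, -0.006, 0.0]
contact_force: [-0.5, 0.5, -1.1]
gripper_width: 0.998
wrist red top 585.8 -394.4 r 17.3 z 0.1572 901
wrist yellow top 576.5 -213.1 r 24.6 z 0.1375 4100
wrist blue top 583.3 -300.6 r 21.7 z 0.1423 2278
wrist green top ((437.1296691894531, -307.60418701171875), (50.198326110839844, 31.724777221679688), 88.36128234863281) 0.09265010199646345
wrist green top ((437.0089111328125, -307.35321044921875), (50.80988311767578, 33.75421142578125), 88.6938705444336) 0.09238460401274379
scene red top 586.1 -393.8 r 17.2 z 0.1574 251
scene red disc 400.5 -303.9 r 206.9 0.0077
scene yellow top 577.9 -213.5 r 25.4 z 0.1374 532
scene blue top 585.0 -301.3 r 21.8 z 0.1428 407
scene green top ((652.4170532226562, -255.5447540283203), (481.53424072265625, 33.09326934814453), 15.873636245727539) 0.09441149972700996
scene green top ((652.40283203125, -255.28863525390625), (480.71807861328125, 51.484920501708984), 13.505414009094238) 0.09359644596587358
[ 0.4347774  -0.30727701  0.2258412 ]
foot ((442.16473388671875, -277.5853271484375), (144.0424041748047, 39.89789581298828), 87.42059326171875) -0.3492160363282485 -0.2052499536478522
```

View pics/w7.png

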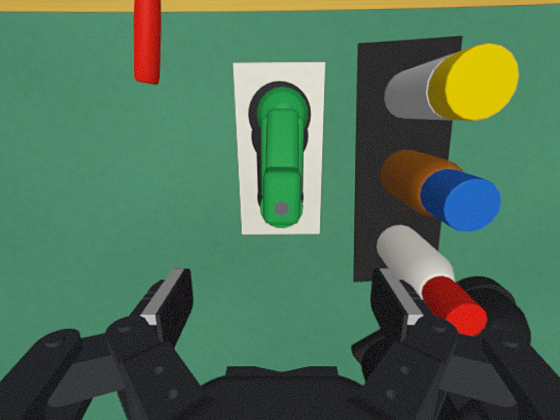

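View pics/s7.png

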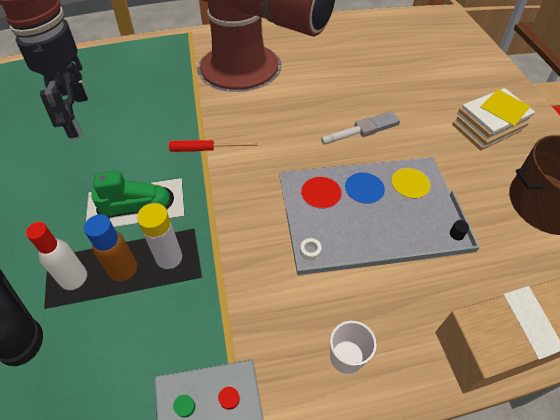

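```bash
python3 -m handwheel '[{"dx":0.05,"dy":-0.03,"dz":0,"ax":0,"ay":0,"az":0},{"dx":0.1,"dy":-0.065,"dz":0,"ax":0,"ay":0,"az":0},{"dx":0.142,"dy":-0.095,"dz":0,"ax":0,"ay":0,"az":0},{"dx":0.142,"dy":-0.095,"dz":0,"ax":0,"ay":0,"az":0},{"dx":0.142,"dy":-0.095,"dz":0.03,"ax":0,"ay":0,"az":0}]' 0; python3 go.py .577 -.2122 .1 -0.7
```

```text
time: 31.22
tool_pos: [0.5799, -0.2152, 0.1993]
tool_rot: [0.001, 1.0, -0.006, 0.001]
contact_force: [0.2, 0.0, 0.0]
gripper_width: 0.996
t 31.225 p [ 0.5799 -0.2152  0.1993] delta [-0.0031 -0.0032  0.0993] rv [ 0.0018 -0.0024  0.0006] rows 1.6 w 0.996 F [0.2 0.  0. ] j [-0.48  0.06  1.66 -0.    1.42 -0.46]
```

```bash
python3 -m handwheel '[{"dx":-0.002,"dy":-0.002,"dz":0.03,"ax":0,"ay":0,"az":0},{"dx":-0.002,"dy":-0.002,"dz":0.07,"ax":0,"ay":0,"az":0},{"dx":-0.002,"dy":-0.002,"dz":0.095,"ax":0,"ay":0,"az":0},{"dx":-0.002,"dy":-0.002,"dz":0.098,"ax":0,"ay":0,"az":0},{"dx":-0.002,"dy":-0.002,"dz":0.098,"ax":0,"ay":0,"az":0}]' 0; python3 -m handwheel '[{"dx":0,"dy":0,"dz":0,"ax":0,"ay":0,"az":0},{"dx":0,"dy":0,"dz":0,"ax":0,"ay":0,"az":0}]' 0;python3 go.py .577 -.2122 .1 -0.7
```

```text
time: 31.85
tool_pos: [0.5765, -0.2132, 0.1005]
tool_rot: [-0.0, 1.0, -0.007, -0.0]
contact_force: [0.8, 0.0, 0.2]
gripper_width: 0.999
time: 32.1
tool_pos: [0.5776, -0.2133, 0.102]
tool_rot: [0.001, 1.0, -0.006, 0.001]
contact_force: [0.7, 0.7, -0.2]
gripper_width: 0.998
t 32.1 p [ 0.5776 -0.2133  0.102 ] delta [-0.0006 -0.001   0.002 ] rv [ 0.0011 -0.0021 -0.0003] rows 0.0 w 0.998 F [ 0.7  0.7 -0.2] j [-0.47  0.14  1.74 -0.    1.26 -0.46]
```

```bash
python3 -m handwheel '[{"dx":0,"dy":0,"dz":0.001,"ax":0,"ay":0,"az":0},{"dx":0,"dy":0,"dz":0.001,"ax":0,"ay":0,"az":0},{"dx":0,"dy":0,"dz":0.001,"ax":0,"ay":0,"az":0},{"dx":0,"dy":0,"dz":0.001,"ax":0,"ay":0,"az":0},{"dx":0,"dy":0,"dz":0.001,"ax":0,"ay":0,"az":0}]' 255;  python3 -m handwheel '[{"dx":0,"dy":0,"dz":-0.04,"ax":0,"ay":0,"az":0},{"dx":-0.01,"dy":-0.05,"dz":-0.08,"ax":0,"ay":0,"az":0},{"dx":-0.02,"dy":-0.1,"dz":-0.08,"ax":0,"ay":0,"az":0},{"dx":-0.03,"dy":-0.15,"dz":-0.08,"ax":0,"ay":0,"az":0},{"dx":-0.045,"dy":-0.21,"dz":-0.08,"ax":0,"ay":0,"az":0}]'; python3 -m handwheel '[{"dx":-0.01,"dy":-0.06,"dz":0,"ax":0,"ay":0,"az":0},{"dx":-0.018,"dy":-0.12,"dz":0,"ax":0,"ay":0,"az":0},{"dx":-0.026,"dy":-0.18,"dz":0,"ax":0,"ay":0,"az":0},{"dx":-0.03,"dy":-0.23,"dz":0,"ax":0,"ay":0,"az":0},{"dx":-0.03,"dy":-0.23,"dz":0,"ax":0,"ay":0,"az":0}]'; python3 go.py .4945 .2985 .15;python3 - <<'E'
from loc import *
g=snap('wrist','w8.png');YL[:]=[.25,.35];locate('wrist',g);YL[:]=[.0,.25];locate('wrist',g)
E
```

```text
time: 32.72
tool_pos: [0.5772, -0.2129, 0.0999]
tool_rot: [0.0, 1.0, -0.006, 0.0]
contact_force: [0.2, 0.6, 2.1]
gripper_width: 0.563
time: 33.35
tool_pos: [0.5332, -0.0009, 0.1781]
tool_rot: [-0.0, 1.0, -0.007, -0.001]
contact_force: [1.0, -0.2, -2.8]
gripper_width: 0.569
time: 33.98
tool_pos: [0.5056, 0.2307, 0.1778]
tool_rot: [0.0, 1.0, -0.004, -0.002]
contact_force: [0.5, -0.3, -2.4]
gripper_width: 0.575
t 33.975 p [0.5056 0.2307 0.1778] delta [-0.0115 -0.0677  0.0278] rv [ 0.0003  0.003  -0.0074] rows 1.2 w 0.575 F [ 0.5 -0.3 -2.4] j [ 0.29 -0.07  1.83  0.    1.39  0.3 ]
wrist yellow disc 494.2 297.3 r 41.4 0.0045
wrist blue disc 475.5 203.2 r 38.0 0.0043
```

View pics/w8.png

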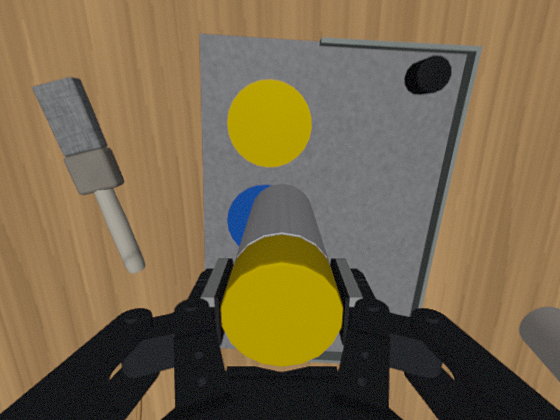

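```bash
python3 -m handwheel '[{"dx":-0.008,"dy":-0.04,"dz":0,"ax":0,"ay":0,"az":0},{"dx":-0.011,"dy":-0.066,"dz":0,"ax":0,"ay":0,"az":0},{"dx":-0.011,"dy":-0.066,"dz":0.02,"ax":0,"ay":0,"az":0},{"dx":-0.011,"dy":-0.066,"dz":0.05,"ax":0,"ay":0,"az":0},{"dx":-0.011,"dy":-0.066,"dz":0.055,"ax":0,"ay":0,"az":0}]'; python3 -m handwheel '[{"dx":0,"dy":0,"dz":0,"ax":0,"ay":0,"az":0},{"dx":0,"dy":0,"dz":0,"ax":0,"ay":0,"az":0},{"dx":0,"dy":0,"dz":0,"ax":0,"ay":0,"az":0}]'; python3 go.py .4944 .2978 .102
```

```text
time: 34.65
tool_pos: [0.4949, 0.2915, 0.1199]
tool_rot: [0.002, 1.0, -0.007, -0.004]
contact_force: [0.1, -1.2, -3.0]
gripper_width: 0.569
time: 35.02
tool_pos: [0.498, 0.2943, 0.1258]
tool_rot: [-0.0, 1.0, -0.006, 0.001]
contact_force: [0.2, 0.1, -3.5]
gripper_width: 0.571
t 35.025 p [0.498  0.2943 0.1258] delta [-0.0037 -0.0034  0.0238] rv [-0.0009 -0.0021 -0.0127] rows 0.4 w 0.571 F [ 0.2  0.1 -3.5] j [ 0.41  0.03  1.82 -0.    1.29  0.42]
```

```bash
python3 -m handwheel '[{"dx":-0.003,"dy":-0.003,"dz":0.008,"ax":0,"ay":0,"az":0},{"dx":-0.003,"dy":-0.003,"dz":0.015,"ax":0,"ay":0,"az":0},{"dx":-0.003,"dy":-0.003,"dz":0.019,"ax":0,"ay":0,"az":0},{"dx":-0.003,"dy":-0.003,"dz":0.0215,"ax":0,"ay":0,"az":0},{"dx":-0.003,"dy":-0.003,"dz":0.0215,"ax":0,"ay":0,"az":0}]'; python3 -m handwheel '[{"dx":0,"dy":0,"dz":0.001,"ax":0,"ay":0,"az":0},{"dx":0,"dy":0,"dz":0.001,"ax":0,"ay":0,"az":0}]'; python3 go.py .4944 .2978 .102
```

```text
time: 35.65
tool_pos: [0.4941, 0.2972, 0.1027]
tool_rot: [0.0, 1.0, -0.006, -0.0]
contact_force: [-0.5, 0.2, -3.2]
gripper_width: 0.572
time: 35.9
tool_pos: [0.4944, 0.2973, 0.1021]
tool_rot: [-0.0, 1.0, -0.006, 0.0]
contact_force: [0.0, -0.1, -2.7]
gripper_width: 0.575
t 35.9 p [0.4944 0.2973 0.1021] delta [ 0.     -0.0005  0.0001] rv [-0.0001 -0.0003 -0.0125] rows 0.1 w 0.575 F [ 0.  -0.1 -2.7] j [0.41 0.05 1.84 0.   1.25 0.42]
```

```bash
python3 -m handwheel '[{"dx":0,"dy":0,"dz":0.001,"ax":0,"ay":0,"az":0},{"dx":0,"dy":0,"dz":0.001,"ax":0,"ay":0,"az":0}]'
```

```text
time: 36.15
tool_pos: [0.4945, 0.2974, 0.1019]
tool_rot: [-0.0, 1.0, -0.006, 0.0]
contact_force: [-1.3, -1.0, 2.4]
gripper_width: 0.574
```

```bash
python3 -m handwheel '[{"dx":0,"dy":0,"dz":0,"ax":0,"ay":0,"az":0},{"dx":0,"dy":0,"dz":0,"ax":0,"ay":0,"az":0},{"dx":0,"dy":0,"dz":0,"ax":0,"ay":0,"az":0},{"dx":0,"dy":0,"dz":0,"ax":0,"ay":0,"az":0}]' 0;python3 -m handwheel '[{"dx":0,"dy":0,"dz":-0.05,"ax":0,"ay":0,"az":0},{"dx":0,"dy":0,"dz":-0.1,"ax":0,"ay":0,"az":0},{"dx":0.01,"dy":0.055,"dz":-0.12,"ax":0,"ay":0,"az":-0.012},{"dx":0.02,"dy":0.115,"dz":-0.12,"ax":0,"ay":0,"az":-0.012},{"dx":0.03,"dy":0.175,"dz":-0.12,"ax":0,"ay":0,"az":-0.012}]' 0;python3 -m handwheel '[{"dx":0.01,"dy":0.06,"dz":0,"ax":0,"ay":0,"az":0},{"dx":0.02,"dy":0.12,"dz":0,"ax":0,"ay":0,"az":0},{"dx":0.03,"dy":0.18,"dz":0,"ax":0,"ay":0,"az":0},{"dx":0.04,"dy":0.24,"dz":0,"ax":0,"ay":0,"az":0},{"dx":0.05,"dy":0.3,"dz":0,"ax":0,"ay":0,"az":0}]' 0;python3 go.py .5835 -.3012 .2
```

```text
time: 36.65
tool_pos: [0.4943, 0.2973, 0.101]
tool_rot: [-0.0, 1.0, -0.006, 0.0]
contact_force: [-0.5, 0.4, 1.3]
gripper_width: 0.996
time: 37.28
tool_pos: [0.5223, 0.1204, 0.2217]
tool_rot: [-0.0, 1.0, 0.0, 0.001]
contact_force: [0.4, 0.1, -0.1]
gripper_width: 1.002
time: 37.9
tool_pos: [0.572, -0.1802, 0.2211]
tool_rot: [0.0, 1.0, -0.0, 0.0]
contact_force: [0.6, 0.1, -0.2]
gripper_width: 1.001
t 37.9 p [ 0.572  -0.1802  0.2211] delta [0.0116 0.121  0.0211] rv [ 0.     -0.0006 -0.0008] rows 2.0 w 1.001 F [ 0.6  0.1 -0.2] j [-0.43 -0.    1.68  0.    1.46 -0.43]
```

```bash
python3 -m handwheel '[{"dx":0.006,"dy":0.055,"dz":0,"ax":0,"ay":0,"az":0},{"dx":0.0115,"dy":0.11,"dz":0,"ax":0,"ay":0,"az":0},{"dx":0.0115,"dy":0.118,"dz":0.01,"ax":0,"ay":0,"az":0},{"dx":0.0115,"dy":0.118,"dz":0.05,"ax":0,"ay":0,"az":0},{"dx":0.0115,"dy":0.118,"dz":0.09,"ax":0,"ay":0,"az":0}]' 0;python3 -m handwheel '[{"dx":0,"dy":0,"dz":0.02,"ax":0,"ay":0,"az":0},{"dx":0,"dy":0,"dz":0.028,"ax":0,"ay":0,"az":0},{"dx":0,"dy":0,"dz":0.028,"ax":0,"ay":0,"az":0},{"dx":0,"dy":0,"dz":0.028,"ax":0,"ay":0,"az":0}]' 0;python3 go.py .5835 -.3012 .1015
```

```text
time: 38.52
tool_pos: [0.5834, -0.2955, 0.1299]
tool_rot: [-0.0, 1.0, -0.0, 0.0]
contact_force: [-1.0, 1.2, -0.5]
gripper_width: 1.0
time: 39.02
tool_pos: [0.5845, -0.2967, 0.1051]
tool_rot: [0.001, 1.0, -0.0, 0.001]
contact_force: [-0.1, -0.8, 0.1]
gripper_width: 0.998
t 39.025 p [ 0.5845 -0.2967  0.1051] delta [-0.001   0.0045  0.0036] rv [ 0.0018 -0.0027 -0.0003] rows 0.1 w 0.998 F [-0.1 -0.8  0.1] j [-0.58  0.22  1.64  0.    1.27 -0.58]
```

```bash
python3 -m handwheel '[{"dx":-0.001,"dy":0.0045,"dz":0.0025,"ax":0,"ay":0,"az":0},{"dx":-0.001,"dy":0.0045,"dz":0.0025,"ax":0,"ay":0,"az":0},{"dx":-0.001,"dy":0.0045,"dz":0.0025,"ax":0,"ay":0,"az":0}]' 0;python3 go.py .5835 -.3012 .1015; python3 -m handwheel '[{"dx":0,"dy":0,"dz":0,"ax":0,"ay":0,"az":0},{"dx":0,"dy":0,"dz":0,"ax":0,"ay":0,"az":0},{"dx":0,"dy":0,"dz":0,"ax":0,"ay":0,"az":0},{"dx":0,"dy":0,"dz":0,"ax":0,"ay":0,"az":0},{"dx":0,"dy":0,"dz":0,"ax":0,"ay":0,"az":0}]' 255
```

```text
time: 39.4
tool_pos: [0.5824, -0.3008, 0.1007]
tool_rot: [0.0, 1.0, -0.0, 0.0]
contact_force: [-0.0, -0.0, 0.5]
gripper_width: 0.997
t 39.4 p [ 0.5824 -0.3008  0.1007] delta [ 0.0011  0.0004 -0.0008] rv [ 0.0001 -0.0002 -0.0008] rows 0.0 w 0.997 F [-0.  -0.   0.5] j [-0.59  0.23  1.64  0.    1.27 -0.59]
time: 40.02
tool_pos: [0.5826, -0.3007, 0.1007]
tool_rot: [0.0, 1.0, -0.0, 0.0]
contact_force: [0.5, -0.6, 1.3]
gripper_width: 0.503
```

```bash
python3 -m handwheel '[{"dx":0,"dy":0,"dz":-0.04,"ax":0,"ay":0,"az":0},{"dx":-0.01,"dy":-0.05,"dz":-0.08,"ax":0,"ay":0,"az":0},{"dx":-0.02,"dy":-0.1,"dz":-0.08,"ax":0,"ay":0,"az":0},{"dx":-0.03,"dy":-0.15,"dz":-0.08,"ax":0,"ay":0,"az":0},{"dx":-0.045,"dy":-0.21,"dz":-0.08,"ax":0,"ay":0,"az":0}]'; python3 -m handwheel '[{"dx":-0.01,"dy":-0.06,"dz":0,"ax":0,"ay":0,"az":0},{"dx":-0.02,"dy":-0.12,"dz":0,"ax":0,"ay":0,"az":0},{"dx":-0.03,"dy":-0.18,"dz":0,"ax":0,"ay":0,"az":0},{"dx":-0.04,"dy":-0.24,"dz":0,"ax":0,"ay":0,"az":0},{"dx":-0.05,"dy":-0.285,"dz":0,"ax":0,"ay":0,"az":0}]'; python3 -m handwheel '[{"dx":0,"dy":0,"dz":0,"ax":0,"ay":0,"az":0},{"dx":0,"dy":0,"dz":0.02,"ax":0,"ay":0,"az":0},{"dx":0,"dy":0,"dz":0.04,"ax":0,"ay":0,"az":0},{"dx":0,"dy":0,"dz":0.05,"ax":0,"ay":0,"az":0},{"dx":0,"dy":0,"dz":0.05,"ax":0,"ay":0,"az":0}]'; python3 -m handwheel '[{"dx":0,"dy":0,"dz":0,"ax":0,"ay":0,"az":0},{"dx":0,"dy":0,"dz":0,"ax":0,"ay":0,"az":0}]';python3 go.py .4878 .1965 .1027
```

```text
time: 40.65
tool_pos: [0.5364, -0.0892, 0.1797]
tool_rot: [-0.0, 1.0, -0.001, -0.001]
contact_force: [0.5, 0.4, -1.2]
gripper_width: 0.506
time: 41.28
tool_pos: [0.4861, 0.1964, 0.1796]
tool_rot: [0.0, 1.0, 0.0, -0.001]
contact_force: [0.4, -0.1, -1.2]
gripper_width: 0.503
time: 41.9
tool_pos: [0.4867, 0.1934, 0.1285]
tool_rot: [0.0, 1.0, -0.001, -0.002]
contact_force: [-0.6, 0.1, -1.5]
gripper_width: 0.5
time: 42.15
tool_pos: [0.4883, 0.1945, 0.1314]
tool_rot: [-0.0, 1.0, -0.0, 0.001]
contact_force: [-0.2, -0.2, -1.6]
gripper_width: 0.503
t 42.15 p [0.4883 0.1945 0.1314] delta [-0.0005 -0.002   0.0287] rv [-0.0004 -0.0017 -0.0007] rows 0.5 w 0.503 F [-0.2 -0.2 -1.6] j [ 0.24 -0.1   1.94  0.    1.31  0.24]
```

```bash
python3 -m handwheel '[{"dx":0,"dy":-0.0015,"dz":0.01,"ax":0,"ay":0,"az":0},{"dx":0,"dy":-0.0015,"dz":0.018,"ax":0,"ay":0,"az":0},{"dx":0,"dy":-0.0015,"dz":0.024,"ax":0,"ay":0,"az":0},{"dx":0,"dy":-0.0015,"dz":0.0265,"ax":0,"ay":0,"az":0},{"dx":0,"dy":-0.0015,"dz":0.0265,"ax":0,"ay":0,"az":0}]'; python3 -m handwheel '[{"dx":0,"dy":0,"dz":0.0007,"ax":0,"ay":0,"az":0},{"dx":0,"dy":0,"dz":0.0007,"ax":0,"ay":0,"az":0}]';python3 go.py .4878 .1965 .1027
```

```text
time: 42.78
tool_pos: [0.4875, 0.1959, 0.1037]
tool_rot: [0.0, 1.0, -0.0, -0.0]
contact_force: [-1.3, 0.8, -1.8]
gripper_width: 0.501
time: 43.02
tool_pos: [0.4878, 0.1959, 0.1035]
tool_rot: [-0.0, 1.0, -0.0, 0.0]
contact_force: [-0.1, 0.5, -2.3]
gripper_width: 0.501
t 43.025 p [0.4878 0.1959 0.1035] delta [ 0.     -0.0006  0.0008] rv [-0.0001 -0.0005 -0.0005] rows 0.0 w 0.501 F [-0.1  0.5 -2.3] j [ 0.24 -0.07  1.96  0.    1.25  0.24]
```

```bash
python3 -m handwheel '[{"dx":0,"dy":0,"dz":0.001,"ax":0,"ay":0,"az":0},{"dx":0,"dy":0,"dz":0.001,"ax":0,"ay":0,"az":0},{"dx":0,"dy":0,"dz":0.001,"ax":0,"ay":0,"az":0}]'
```

```text
time: 43.4
tool_pos: [0.4879, 0.196, 0.1027]
tool_rot: [-0.0, 1.0, -0.0, 0.0]
contact_force: [-0.1, 0.7, 0.5]
gripper_width: 0.504
```

```bash
python3 -m handwheel '[{"dx":0,"dy":0,"dz":0,"ax":0,"ay":0,"az":0},{"dx":0,"dy":0,"dz":0,"ax":0,"ay":0,"az":0},{"dx":0,"dy":0,"dz":0,"ax":0,"ay":0,"az":0},{"dx":0,"dy":0,"dz":0,"ax":0,"ay":0,"az":0}]' 0;python3 -m handwheel '[{"dx":0,"dy":0,"dz":-0.05,"ax":0,"ay":0,"az":0},{"dx":0,"dy":0,"dz":-0.1,"ax":0,"ay":0,"az":0},{"dx":0.01,"dy":0.05,"dz":-0.14,"ax":0,"ay":0,"az":0},{"dx":0.02,"dy":0.11,"dz":-0.14,"ax":0,"ay":0,"az":0},{"dx":0.03,"dy":0.17,"dz":-0.14,"ax":0,"ay":0,"az":0}]' 0;python3 -m handwheel '[{"dx":0.01,"dy":0.06,"dz":0,"ax":0,"ay":0,"az":0},{"dx":0.02,"dy":0.12,"dz":0,"ax":0,"ay":0,"az":0},{"dx":0.03,"dy":0.18,"dz":0,"ax":0,"ay":0,"az":0},{"dx":0.04,"dy":0.24,"dz":0,"ax":0,"ay":0,"az":0},{"dx":0.05,"dy":0.3,"dz":0,"ax":0,"ay":0,"az":0}]' 0;python3 go.py .586 -.3938 .2
```

```text
time: 43.9
tool_pos: [0.4876, 0.1959, 0.1023]
tool_rot: [-0.0, 1.0, -0.0, 0.0]
contact_force: [0.2, -0.1, -0.4]
gripper_width: 0.999
time: 44.52
tool_pos: [0.5181, 0.0243, 0.2436]
tool_rot: [0.0, 1.0, 0.0, 0.001]
contact_force: [0.3, 0.8, -0.0]
gripper_width: 0.997
time: 45.15
tool_pos: [0.5674, -0.2762, 0.2423]
tool_rot: [-0.0, 1.0, -0.0, 0.0]
contact_force: [0.7, 0.4, -0.6]
gripper_width: 0.996
t 45.15 p [ 0.5674 -0.2762  0.2423] delta [0.0186 0.1176 0.0423] rv [-0.0001 -0.0004 -0.0008] rows 2.0 w 0.996 F [ 0.7  0.4 -0.6] j [-0.57  0.06  1.59  0.    1.49 -0.57]
```

```bash
python3 -m handwheel '[{"dx":0.009,"dy":0.055,"dz":0,"ax":0,"ay":0,"az":0},{"dx":0.0175,"dy":0.105,"dz":0,"ax":0,"ay":0,"az":0},{"dx":0.0175,"dy":0.114,"dz":0.01,"ax":0,"ay":0,"az":0},{"dx":0.0175,"dy":0.114,"dz":0.05,"ax":0,"ay":0,"az":0},{"dx":0.0175,"dy":0.114,"dz":0.09,"ax":0,"ay":0,"az":0}]' 0;python3 -m handwheel '[{"dx":0,"dy":0,"dz":0.02,"ax":0,"ay":0,"az":0},{"dx":0,"dy":0,"dz":0.03,"ax":0,"ay":0,"az":0},{"dx":0,"dy":0,"dz":0.03,"ax":0,"ay":0,"az":0},{"dx":0,"dy":0,"dz":0.03,"ax":0,"ay":0,"az":0}]' 0;python3 go.py .586 -.3938 .119
```

```text
time: 45.78
tool_pos: [0.5849, -0.3874, 0.1512]
tool_rot: [-0.0, 1.0, -0.0, 0.0]
contact_force: [-0.2, -0.0, -0.7]
gripper_width: 0.996
time: 46.28
tool_pos: [0.5858, -0.3888, 0.1245]
tool_rot: [0.001, 1.0, -0.0, 0.001]
contact_force: [-0.2, -0.1, 0.6]
gripper_width: 1.001
t 46.275 p [ 0.5858 -0.3888  0.1245] delta [0.0002 0.005  0.0055] rv [ 0.0021 -0.0026 -0.0004] rows 0.1 w 1.001 F [-0.2 -0.1  0.6] j [-0.69  0.31  1.51  0.    1.32 -0.69]
```

```bash
python3 -m handwheel '[{"dx":0,"dy":0.005,"dz":0.0045,"ax":0,"ay":0,"az":0},{"dx":0,"dy":0.005,"dz":0.0045,"ax":0,"ay":0,"az":0},{"dx":0,"dy":0.005,"dz":0.0045,"ax":0,"ay":0,"az":0}]' 0;python3 go.py .586 -.3938 .119; python3 -m handwheel '[{"dx":0,"dy":0,"dz":0,"ax":0,"ay":0,"az":0},{"dx":0,"dy":0,"dz":0,"ax":0,"ay":0,"az":0},{"dx":0,"dy":0,"dz":0,"ax":0,"ay":0,"az":0},{"dx":0,"dy":0,"dz":0,"ax":0,"ay":0,"az":0},{"dx":0,"dy":0,"dz":0,"ax":0,"ay":0,"az":0}]' 255; python3 -m handwheel '[{"dx":0,"dy":0,"dz":0,"ax":0,"ay":0,"az":0}]'; python3 go.py .4815 .104 .2
```

```text
time: 46.65
tool_pos: [0.5848, -0.3933, 0.1178]
tool_rot: [-0.0, 1.0, -0.0, 0.0]
contact_force: [-0.4, 0.7, -0.7]
gripper_width: 1.001
t 46.65 p [ 0.5848 -0.3933  0.1178] delta [ 0.0012  0.0005 -0.0012] rv [-0.     -0.0001 -0.0007] rows 0.0 w 1.001 F [-0.4  0.7 -0.7] j [-0.7   0.32  1.5   0.    1.32 -0.7 ]
time: 47.28
tool_pos: [0.585, -0.3932, 0.118]
tool_rot: [0.0, 1.0, -0.0, 0.0]
contact_force: [0.9, 1.2, 0.3]
gripper_width: 0.383
time: 47.4
tool_pos: [0.585, -0.3932, 0.118]
tool_rot: [0.0, 1.0, -0.0, 0.0]
contact_force: [0.6, 0.1, 1.0]
gripper_width: 0.385
t 47.4 p [ 0.585  -0.3932  0.118 ] delta [-0.1037 -0.4972 -0.0822] rv [ 0.0003 -0.0006 -0.0005] rows 8.2 w 0.385 F [0.6 0.1 1. ] j [-0.7   0.32  1.5   0.    1.32 -0.7 ]
```

```bash
python3 -m handwheel '[{"dx":0,"dy":0,"dz":-0.04,"ax":0,"ay":0,"az":0},{"dx":-0.01,"dy":-0.05,"dz":-0.08,"ax":0,"ay":0,"az":0},{"dx":-0.02,"dy":-0.1,"dz":-0.08,"ax":0,"ay":0,"az":0},{"dx":-0.03,"dy":-0.15,"dz":-0.08,"ax":0,"ay":0,"az":0},{"dx":-0.045,"dy":-0.21,"dz":-0.08,"ax":0,"ay":0,"az":0}]'; python3 -m handwheel '[{"dx":-0.012,"dy":-0.06,"dz":0,"ax":0,"ay":0,"az":0},{"dx":-0.024,"dy":-0.12,"dz":0,"ax":0,"ay":0,"az":0},{"dx":-0.036,"dy":-0.18,"dz":0,"ax":0,"ay":0,"az":0},{"dx":-0.048,"dy":-0.24,"dz":0,"ax":0,"ay":0,"az":0},{"dx":-0.058,"dy":-0.285,"dz":0,"ax":0,"ay":0,"az":0}]'; python3 -m handwheel '[{"dx":0,"dy":0,"dz":0,"ax":0,"ay":0,"az":0},{"dx":0,"dy":0,"dz":0.02,"ax":0,"ay":0,"az":0},{"dx":0,"dy":0,"dz":0.04,"ax":0,"ay":0,"az":0},{"dx":0,"dy":0,"dz":0.05,"ax":0,"ay":0,"az":0},{"dx":0,"dy":0,"dz":0.05,"ax":0,"ay":0,"az":0}]'; python3 -m handwheel '[{"dx":0,"dy":0,"dz":0,"ax":0,"ay":0,"az":0},{"dx":0,"dy":0,"dz":0,"ax":0,"ay":0,"az":0}]';python3 go.py .4815 .1042 .12
```

```text
time: 48.02
tool_pos: [0.5387, -0.1815, 0.1966]
tool_rot: [-0.0, 1.0, -0.001, -0.001]
contact_force: [1.2, 1.1, -1.5]
gripper_width: 0.387
time: 48.65
tool_pos: [0.4803, 0.1039, 0.1966]
tool_rot: [0.0, 1.0, 0.0, -0.001]
contact_force: [0.5, -0.8, -3.6]
gripper_width: 0.384
time: 49.28
tool_pos: [0.4811, 0.1012, 0.1458]
tool_rot: [0.0, 1.0, -0.001, -0.002]
contact_force: [0.1, -0.2, -3.3]
gripper_width: 0.385
time: 49.52
tool_pos: [0.4827, 0.1019, 0.1487]
tool_rot: [-0.0, 1.0, -0.0, 0.001]
contact_force: [-0.4, -1.7, -1.6]
gripper_width: 0.386
t 49.525 p [0.4827 0.1019 0.1487] delta [-0.0013 -0.0023  0.0287] rv [-0.0001 -0.0017 -0.0007] rows 0.5 w 0.386 F [-0.4 -1.7 -1.6] j [ 0.06 -0.2   2.    0.    1.35  0.06]
```

```bash
python3 -m handwheel '[{"dx":-0.0005,"dy":-0.002,"dz":0.01,"ax":0,"ay":0,"az":0},{"dx":-0.0005,"dy":-0.002,"dz":0.018,"ax":0,"ay":0,"az":0},{"dx":-0.0005,"dy":-0.002,"dz":0.024,"ax":0,"ay":0,"az":0},{"dx":-0.0005,"dy":-0.002,"dz":0.0265,"ax":0,"ay":0,"az":0},{"dx":-0.0005,"dy":-0.002,"dz":0.0265,"ax":0,"ay":0,"az":0}]'; python3 -m handwheel '[{"dx":0,"dy":0,"dz":0.001,"ax":0,"ay":0,"az":0},{"dx":0,"dy":0,"dz":0.001,"ax":0,"ay":0,"az":0}]';python3 go.py .4815 .1042 .12
```

```text
time: 50.15
tool_pos: [0.4814, 0.1039, 0.121]
tool_rot: [0.0, 1.0, -0.0, -0.0]
contact_force: [0.3, -0.4, -2.7]
gripper_width: 0.384
time: 50.4
tool_pos: [0.4817, 0.1039, 0.1205]
tool_rot: [-0.0, 1.0, -0.0, 0.0]
contact_force: [1.3, 0.2, -2.9]
gripper_width: 0.387
t 50.4 p [0.4817 0.1039 0.1205] delta [-0.0002 -0.0003  0.0005] rv [-0.     -0.0004 -0.0005] rows 0.0 w 0.387 F [ 1.3  0.2 -2.9] j [ 0.06 -0.17  2.02  0.    1.29  0.06]
```

```bash
python3 -m handwheel '[{"dx":0,"dy":0,"dz":0.001,"ax":0,"ay":0,"az":0},{"dx":0,"dy":0,"dz":0.001,"ax":0,"ay":0,"az":0},{"dx":0,"dy":0,"dz":0.001,"ax":0,"ay":0,"az":0}]'
```

```text
time: 50.78
tool_pos: [0.4819, 0.1039, 0.1199]
tool_rot: [-0.0, 1.0, -0.0, 0.0]
contact_force: [-1.1, -0.2, 1.9]
gripper_width: 0.384
```

Contact; release, lift, back off and check.

```bash
python3 -m handwheel '[{"dx":0,"dy":0,"dz":0,"ax":0,"ay":0,"az":0},{"dx":0,"dy":0,"dz":0,"ax":0,"ay":0,"az":0},{"dx":0,"dy":0,"dz":0,"ax":0,"ay":0,"az":0},{"dx":0,"dy":0,"dz":0,"ax":0,"ay":0,"az":0}]' 0;python3 -m handwheel '[{"dx":0,"dy":0,"dz":-0.05,"ax":0,"ay":0,"az":0},{"dx":0,"dy":0,"dz":-0.1,"ax":0,"ay":0,"az":0},{"dx":0,"dy":0,"dz":-0.14,"ax":0,"ay":0,"az":0},{"dx":0,"dy":0.05,"dz":-0.14,"ax":0,"ay":0,"az":0},{"dx":0,"dy":0.1,"dz":-0.14,"ax":0,"ay":0,"az":0}]' 0; python3 -m handwheel '[{"dx":0,"dy":0,"dz":0,"ax":0,"ay":0,"az":0},{"dx":0,"dy":0,"dz":0,"ax":0,"ay":0,"az":0},{"dx":0,"dy":0,"dz":0,"ax":0,"ay":0,"az":0}]' 0;python3 - <<'E'
from loc import *
g=snap('wrist','w9.png');s=snap('scene','s9.png');d=snap('side','d9.png')
for n,q in(('wrist',g),('scene',s),('side',d)):
    locate(n,q)
YL[:]=[-.4,-.2]
for n,q in(('scene',s),('side',d)):locate(n,q)
E
```

```text
time: 51.28
tool_pos: [0.4816, 0.1039, 0.1193]
tool_rot: [0.0, 1.0, -0.0, 0.0]
contact_force: [0.3, -0.2, 0.2]
gripper_width: 1.0
time: 51.9
tool_pos: [0.4818, 0.0031, 0.2603]
tool_rot: [0.0, 1.0, 0.001, 0.001]
contact_force: [0.9, 0.0, -0.2]
gripper_width: 1.001
time: 52.28
tool_pos: [0.4815, 0.0049, 0.2591]
tool_rot: [-0.0, 1.0, 0.0, -0.0]
contact_force: [-0.2, 0.0, -0.6]
gripper_width: 0.998
wrist red top 483.4 102.1 r 16.9 z 0.1595 1737
wrist red disc 481.7 104.0 r 41.6 0.0045
wrist blue disc 487.6 194.4 r 40.9 0.0046
scene red top 483.6 101.3 r 16.5 z 0.1599 197
scene red disc 481.5 103.8 r 42.0 0.0046
scene yellow top 496.3 297.2 r 25.3 z 0.1397 371
scene yellow disc 494.7 296.6 r 41.6 0.0049
scene blue top 491.1 194.7 r 22.1 z 0.1443 309
scene blue disc 427.2 223.3 r 106.3 0.0047
side red top 480.9 102.6 r 16.8 z 0.1594 206
side red disc 479.3 104.4 r 42.2 0.0041
side blue top 487.1 196.7 r 21.6 z 0.1444 395
side blue disc 485.7 197.4 r 42.0 0.0044
```

View pics/s9.png

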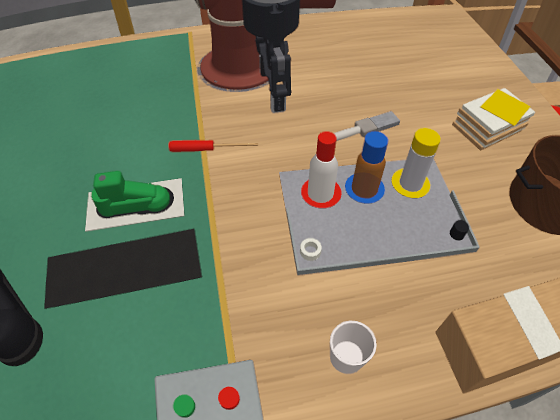

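View pics/d9.png

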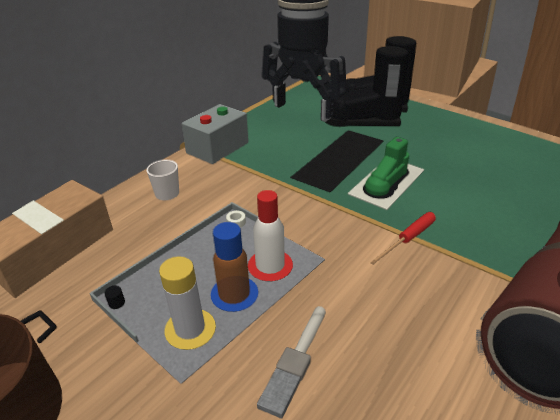

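```bash
python3 -c "
from plant import manip
print(manip.job_done()); print(manip.state()['time'])"
```

```text
the job is handed in; nothing more can be done
None
the job is handed in; nothing more can be done
```

I cleared the three containers onto the black mat, set the last on the foot mark, put each container back on its own disc, and handed the job in. No verdict came back. The simulated clock read about 52 s, well under the 149 s limit.

| Object | Last check before hand-in | Allowed |
|---|---|---|
| Red bottle | about 3 mm from disc centre | 14 mm |
| Blue jar | about 2–4 mm from disc centre | 14 mm |
| Yellow tin | about 2 mm from disc centre | 14 mm |
| Last | within about 1–2 mm of centred, about 1° off, toe at the toe end | 15 mm lengthwise, 14 mm sideways, 0.2 rad |

- **Other readings:** Cap heights matched upright containers on the discs. The gripper was open and clear of everything, with no force reading above noise.
- **Last:** I measured it right after placing it. At the end I only saw in the final pictures that it was still on the mark.
- **Disagreements:** The cameras differed from each other by 2–3 mm. The scene camera's final reading of the blue disc was corrupted by other blue-coloured pixels, so I ignored it. For that disc I relied on the side camera and on readings taken when nothing blocked it.
- **Single-camera reading:** The side camera never picked out the yellow tin, so its final position comes from the scene camera alone.

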